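Load the clamping jig with carrier blocks and lock it

TASK

Load the brass clamping jig for the next press run. First unlock it (lift the lever out of its far notch, carry it along its slot and let it drop into the near notch), then line up all the white carrier blocks, recess up, in one closed row without gaps, long sides together, the first against the end stop and all short ends flush against the fence, and slide the clamp jaw up to touch the last block. Only then lock it again, with the lever fully down in the far notch, leaving the other things on the bench where they are.

Things in the scene. Friction and masses are not known exactly. Their poses are not given: they have to be found in the camera images.
- block1_center (a point): centre (half-way up) of a loose white plastic carrier block, 70 x 40 x 30 mm (its x, y, z), about 0.16 kg, with a dark round recess marked on its top face (+z). Its x runs along the 70 mm side; either end may face the fence. All blocks are alike; 4 to 6 of the six are present, the others read None
- block2_center (a point): centre (half-way up) of a loose white plastic carrier block, 70 x 40 x 30 mm (its x, y, z), about 0.16 kg, with a dark round recess marked on its top face (+z). Its x runs along the 70 mm side; either end may face the fence. All blocks are alike; 4 to 6 of the six are present, the others read None
- block3_center (a point): centre (half-way up) of a loose white plastic carrier block, 70 x 40 x 30 mm (its x, y, z), about 0.16 kg, with a dark round recess marked on its top face (+z). Its x runs along the 70 mm side; either end may face the fence. All blocks are alike; 4 to 6 of the six are present, the others read None
- block4_center (a point): centre (half-way up) of a loose white plastic carrier block, 70 x 40 x 30 mm (its x, y, z), about 0.16 kg, with a dark round recess marked on its top face (+z). Its x runs along the 70 mm side; either end may face the fence. All blocks are alike; 4 to 6 of the six are present, the others read None
- block5_center (a point): centre (half-way up) of a loose white plastic carrier block, 70 x 40 x 30 mm (its x, y, z), about 0.16 kg, with a dark round recess marked on its top face (+z). Its x runs along the 70 mm side; either end may face the fence. All blocks are alike; 4 to 6 of the six are present, the others read None
- block6_center (a point): centre (half-way up) of a loose white plastic carrier block, 70 x 40 x 30 mm (its x, y, z), about 0.16 kg, with a dark round recess marked on its top face (+z). Its x runs along the 70 mm side; either end may face the fence. All blocks are alike; 4 to 6 of the six are present, the others read None
- row_corner (a point): inner corner of the fixed brass jig at table level, where fence face and end stop face meet. x points away from the robot into the fence, y along the fence from the stop to the jaw (robot's left). Fence: x 0 to 24 mm, y -20 to 360; stop: x -70 to 24, y -20 to 0; both 20 high. The row lies on the bare table, x -70 to 0: first block's centre at x -35, y 20, each further one 40 on
- jaw_face (a point): point on the clamp jaw's pressing face (the side turned to the end stop), 15 mm above the table, in line with the middle of the row (35 mm in front of the fence); axes like row_corner. The steel jaw is 26 mm thick in +y from this face, spans 8 to 64 mm in front of the fence and is 34 mm high, with an arm over the fence to the bar
- jaw_grip (a point): centre of the jaw's black upright grip, 36 x 24 x 36 mm (x, y, z of row_corner), centre 52 mm and top 70 mm above the table, 15 mm in +y from jaw_face; moves with the jaw
- jaw (a joint): jaw's slide: distance in m from the end stop's face to the jaw's face, 0 to 0.32, growing along row_corner's +y; about 2 N of friction, it stays where it is left; starts at 0.15 to 0.27. It runs on a guide bar behind the fence (42 mm behind its face, up to 44 mm high)
- lever_grip (a point): centre of the lock lever's black grip, 40 x 24 x 40 mm (x, y, z of row_corner), 96 mm above the table when down; pinch it across y. It stands in a grey slotted housing (x -110 to 40 of row_corner, 64 wide, 60 high) beyond the end stop; the slot runs along row_corner's x at y -95 mm. Grip at x -75 in the near (open) notch, +5 in the far (locked) one
- lever_shift (a joint): lever's travel along its slot, m: 0 near (open) notch; 0.08 far (locked) notch, where it starts; about 1 N of friction. A dark tooth between the notches blocks it (it can move 3 mm in a notch) unless it is lifted
- lever_lift (a joint): how far the lever is lifted, m: 0 down in a notch, at the start (its own 0.18 kg keeps it there), at most 0.040; it passes over the tooth when lifted more than 0.024 (0.030 is comfortable), and rests on the tooth at 0.024 if let go half-way
- jar: bystander, to be left where it is: amber jar, 48 mm wide, 50 mm high; origin at its underside
- bottle: bystander, to be left where it is: clear bottle, 44 mm wide, 70 mm high; origin at its underside
- spanner: bystander, to be left where it is: spanner, 150 mm long, lying on the table
- screwdriver: bystander, to be left where it is: screwdriver, 170 mm long, lying on the table
- die: bystander, to be left where it is: dark steel ring, 64 mm wide, 30 mm high; origin at its underside
- capbin: bystander, to be left where it is: open blue bin, 160 x 110 x 60 mm; origin at its underside
- weight: bystander, to be left where it is: steel weight, 60 mm wide, 55 mm high; origin at its underside
Mind the look-alikes: they are no part of the job. What is shaped like the part that bears block2_center but orange or turquoise is not meant.

How it is judged:
By the outcome, as a careful person would: the job done as asked, in the order asked, and still so for the second after the job is handed in, with the robot touching nothing.
Of block1, block2, block3, block4, block5, block6 only 4 to 6 are there at a start; the rules pass over those that are not, and their reading is None.
At some moment in a run one of block1, block2, block3, block4, block5, block6 may be knocked a few centimetres aside while the robot is not near it.
Once in a run the grip may slacken for a moment while it holds something.
It also fails if it takes over 210 s, if anything falls off the work surface, if the arm or the gripper's body presses on something with over 40 N, if the wrist force passes 120 N, or if a joint passes its speed limit or range.

ROBOT

A 6-joint arm with a two-finger parallel gripper is mounted at the origin on the work surface. World frame = base frame: x ahead of the robot, y to its left, z up, the work surface at z = 0. Lengths are in m, angles in rad, forces in N, time in s.
With the tool pointing down it reaches from about 0.375 to 0.825 m from the base axis. Payload 5.5 kg.
Tool frame: the origin (TCP) lies between the finger pads; the fingertips stand 25 mm ahead of it and the grasp point (between the pads) lies 6 mm ahead of it; z points along the fingers, y is the line along which they close (so a half turn about z gives the same grasp; the last joint's range is limited). The gripper opens to 85 mm and grips with 20 to 120 N. Pads are 22 mm wide; open, the fingers measure 114 mm over their backs; the gripper's body (76 mm by 85 mm) begins 54 mm behind the grasp point. The pads swing forward as they close: fully open they stand 13 mm farther back than shut.
Start: joints at [-1.326, 0.314, -0.047, 1.21, 0, 1.571], TCP at [0.145, -0.582, 0.256] pointing down, gripper open.
Joint ranges: [-2.67, 2.67], [-0.69, 1.73], [-1.03, 1.25], [-2.08, 2.16], [-1.42, 1.45], [-3.14, 3.14]. Speed limits (rad/s): [2.39, 2.39, 3.01, 3.14, 3.14, 3.14].

INTERFACE

Orientations are given as a rotation vector (axis times angle).
In Python, from workcell import telemetry, viewer, workorder gives the robot as it stands.
- The arm moves only by the tool play_rows, never from a script. Its argument "increments" is a list of rows, each a list of 6 numbers: the shift along the tool's x, y, z as a fraction of full scale, then the turn, a rotation vector about the tool's x, y, z as a fraction of full scale. In form: [[dx, dy, dz, rx, ry, rz], ...]. A call has 1 to 20 rows; each row shifts and turns the commanded pose from where the row before left it, along the tool's axes as they then stand; what a row does not reach is not made up. Full scale, the value 1, is 30 cm for a shift and pi/2 rad for a turn. A row lasts 1/8 s, in which the tool goes at most 62.5 mm and 10.7 degrees, less where a joint would pass 70% of its speed; a pose out of reach is approached as far as the arm can. A call with a number of a shift or a turn outside -1 to 1 is refused whole. A call with a gripper value outside its range is refused whole. "claw" is the opening, from 0 (shut) to 1 (fully open), set as the call begins (left out, the last holds). The fingers move at their own pace and stop on an object; "squeeze" is the grip in N (left out, the last holds). Time passes only in rows, so rows that do not move let the fingers close. It gives the time, the measured TCP pose, the force, the opening and the grip force at its end, in the units of the state.
- telemetry.get_obs(): the state, without advancing time (a new reading comes with each control period).
- viewer.get_image(name): name is "side" or "top"; returns the picture (400x640x3 uint8, red, green, blue); there is no depth.
- viewer.camera_info(name): a dict with "K" (3x3 intrinsics, pixels), "dist_coeffs" ([k1, k2, p1, p2, k3] as OpenCV has them; the pictures are not rectified), "position" and "orientation" of the camera in the world. Camera axes: x right, y down, z forward; pixel columns grow to the right and rows downward; lengths in m; the calibration is good to about 2 mm. A picture is of the moment at which its call begins. camera_info takes no time and is no camera call.
- workorder.close_job(): hands the job in; it is judged then, once.
The state is a dict: "time": time; "joints": joint angles; "qd": joint speeds; "tau": joint torques, N m; "position": TCP position; "orientation": TCP orientation; "ft_force": force on the tool from outside, world axes, zero at the start; "wrist_torque": the same for the moment, N m; "finger_gap": finger opening in m; "grasp_force": force on a finger pad.
Only numpy, scipy, OpenCV 4.12 (cv2) and the standard library are available. Lean on these libraries where they do the work, as an engineer would, in place of code of your own. Each camera call takes 0.05 s, during which the arm holds its last target. There are 200 camera calls.

## Working session

There is one attempt and no reset: what is moved stays moved. The work goes in short steps, Python scripts to look and compute and a tool call to move; the robot and the scene stay as the last step left them, time stands still between calls to the robot, and variables do not carry over. Pictures are saved under pics/ and viewed, at most 14 in all, crops included, and the job is handed in when it is done.

Besides the shell and the picture viewer there is one more tool, called after "Request:" as name(argument=value, ...) on one line, values as JSON. play_rows: Moves the arm, as the interface text tells. Its arguments: {"type":"object","properties":{"increments":{"type":"array","items":{"type":"array","items":{"type":"number"}}},"claw":{"type":"number"},"squeeze":{"type":"number"}},"required":["increments"]}

```bash
ls; mkdir -p pics; python3 - <<'E'
from workcell import telemetry, viewer
import cv2
print(telemetry.get_obs())
for n in ("top","side"):
    im=viewer.get_image(n); cv2.imwrite(f"pics/{n}0.png",im[:,:,::-1]); print(viewer.camera_info(n))
E
```

```text
pics
{'time': 0.0, 'joints': array([-1.32599978e+00,  3.14209196e-01, -4.80929691e-02,  1.21017895e+00,
        1.29569125e-06,  1.57084157e+00]), 'qd': array([ 0.00152163,  0.00039377,  0.00050235, -0.00098823, -0.00109895,
        0.00051338]), 'tau': array([-3.15363977e-04, -5.39586568e+01,  3.39750803e+01,  1.91894313e-02,
        8.83745702e-05,  1.64376075e-06]), 'position': array([ 0.14528623, -0.58159342,  0.25543851]), 'orientation': array([-3.11643822e+00, -3.83291440e-01,  3.20981646e-04]), 'ft_force': array([0.23560505, 0.17241767, 1.0279407 ]), 'wrist_torque': array([-0.06795707, -0.06303119,  0.00143992]), 'grasp_force': 0.0, 'finger_gap': 0.08547319723383547}
{'K': array([[410.40323477,   0.        , 317.5151055 ],
       [  0.        , 410.40323477, 197.23859844],
       [  0.        ,   0.        ,   1.        ]]), 'dist_coeffs': array([0.0141548, 0.       , 0.       , 0.       , 0.       ]), 'position': array([0.20287567, 0.01892238, 1.30351776]), 'orientation': array([-2.08843309,  2.13131967, -0.23496765])}
{'K': array([[361.34877518,   0.        , 313.46554745],
       [  0.        , 361.34877518, 201.61942132],
       [  0.        ,   0.        ,   1.        ]]), 'dist_coeffs': array([0.02348243, 0.        , 0.        , 0.        , 0.        ]), 'position': array([0.09234008, 0.79315051, 0.8942073 ]), 'orientation': array([-0.60261934,  2.67839675, -1.17220705])}
```

View pics/top0.png

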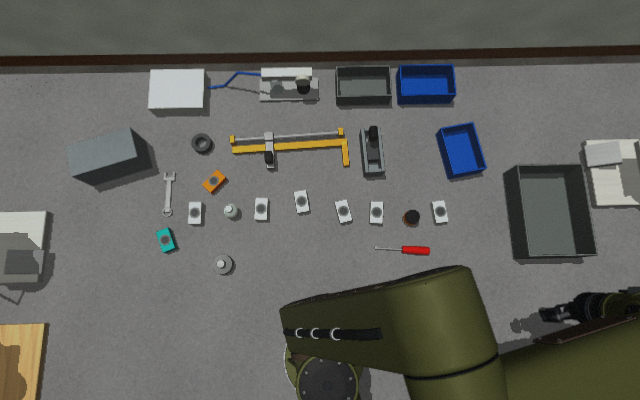

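View pics/side0.png

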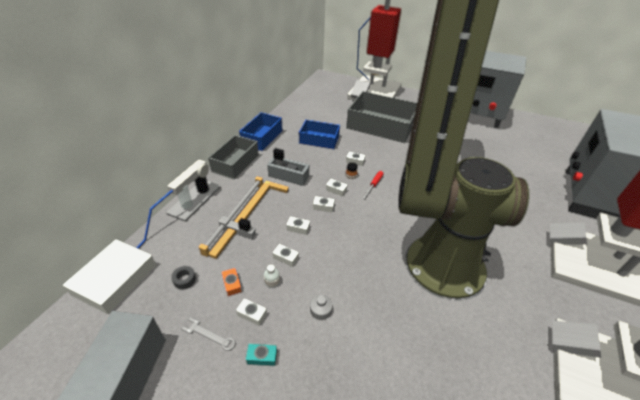

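Candidates for a white carrier block (top image): white with recess at (195,213), (261,209), (301,202), (343,211), (376,212), (440,212). Look-alikes are orange (214,182), turquoise (166,240), the bottle (231,212) and the steel weight (224,265). I choose the six white ones. Jig: fence at (290,145), stop (346,152), jaw (269,150), lever (373,133).

```bash
cat > h.py <<'E'
import numpy as np, cv2
from scipy.spatial.transform import Rotation as R
from workcell import telemetry, viewer
def pix2w(n,uv,z):
    c=viewer.camera_info(n); p=cv2.undistortPoints(np.array(uv,float).reshape(-1,1,2),c["K"],c["dist_coeffs"]).reshape(-1,2)
    d=np.c_[p,np.ones(len(p))]@R.from_rotvec(c["orientation"]).as_matrix().T
    o=np.array(c["position"]); return o+d*((z-o[2])/d[:,2])[:,None]
def w2pix(n,P):
    c=viewer.camera_info(n); r=R.from_rotvec(c["orientation"]).inv()
    return cv2.projectPoints(np.array(P,float).reshape(-1,1,3),r.as_rotvec(),-r.apply(c["position"]),c["K"],c["dist_coeffs"])[0].reshape(-1,2)
def ortho(n,im,z,x0,x1,y0,y1,s=0.001):
    # image: up = +x, left = +y
    xs=np.arange(x1,x0,-s); ys=np.arange(y1,y0,-s)
    X,Y=np.meshgrid(xs,ys,indexing="ij"); m=w2pix(n,np.c_[X.ravel(),Y.ravel(),np.full(X.size,z)]).reshape(*X.shape,2).astype(np.float32)
    return cv2.remap(im,m[...,0],m[...,1],cv2.INTER_CUBIC)
def blocks(im,z=0.03,x0=.3,x1=.75,y0=-.45,y1=.5):
    o=ortho("top",im,z,x0,x1,y0,y1); hsv=cv2.cvtColor(o,cv2.COLOR_RGB2HSV)
    m=((hsv[...,1]<40)&(hsv[...,2]>195)).astype(np.uint8)
    m=cv2.morphologyEx(m,cv2.MORPH_OPEN,np.ones((5,5)))
    out=[]
    for c in cv2.findContours(m,cv2.RETR_EXTERNAL,cv2.CHAIN_APPROX_NONE)[0]:
        if cv2.contourArea(c)<900: continue
        (u,v),(w,h),a=cv2.minAreaRect(c)
        if w<h: a-=90; w,h=h,w
        # long axis direction in world; angle from +x
        d=np.array([-np.sin(np.radians(a)),-np.cos(np.radians(a))]); ang=np.degrees(np.arctan2(d[1],d[0]))
        ang=(ang+90)%180-90
        out.append((x1-v*.001,y1-u*.001,w,h,ang))
    return out,o,m
E
python3 - <<'E'
from h import *
im=viewer.get_image("top")
b,o,m=blocks(im)
for t in b: print(np.round(t,3), w2pix("top",[[t[0],t[1],.03]]).round())
o2=ortho("top",im,0.02,.5,.8,-.22,.34); hsv=cv2.cvtColor(o2,cv2.COLOR_RGB2HSV)
y=((hsv[...,1]>120)&(hsv[...,0]>10)&(hsv[...,0]<35)&(hsv[...,2]>110)).astype(np.uint8)
for c in cv2.findContours(y,cv2.RETR_EXTERNAL,cv2.CHAIN_APPROX_NONE)[0]:
    if cv2.contourArea(c)>300: print("y",cv2.minAreaRect(c),cv2.boundingRect(c))
cv2.imwrite("pics/o2.png",o2[:,:,::-1])
cv2.imwrite("pics/o1.png",cv2.resize(o[100:400,:][:,:,::-1],None,fx=.84,fy=.84))
E
python3 -c "
import cv2,numpy as np
a=cv2.imread('pics/o1.png');b=cv2.imread('pics/o2.png');print(a.shape,b.shape)
c=np.zeros((a.shape[0]+b.shape[0],800,3),np.uint8);c[:a.shape[0],:a.shape[1]]=a[:,:800];c[a.shape[0]:,:b.shape[1]]=b
cv2.imwrite('pics/c1.png',c)"
```

```text
y ((3.9032535552978516, 247.1466064453125), (40.40510177612305, 51.43324279785156), 43.72697067260742) (0, 216, 34, 64)
y ((108.1969985961914, 145.94017028808594), (25.66793441772461, 109.36338806152344), 87.1375961303711) (54, 131, 110, 30)
y ((312.5, 164.0), (94.0, 245.0), 90.0) (190, 117, 246, 95)
y ((52.5, 112.0), (26.0, 15.0), 90.0) (45, 99, 16, 27)
y ((411.4254150390625, 91.58287048339844), (25.49103546142578, 16.345796585083008), 86.98721313476562) (403, 79, 18, 26)
(252, 798, 3) (301, 560, 3)
```

View pics/c1.png

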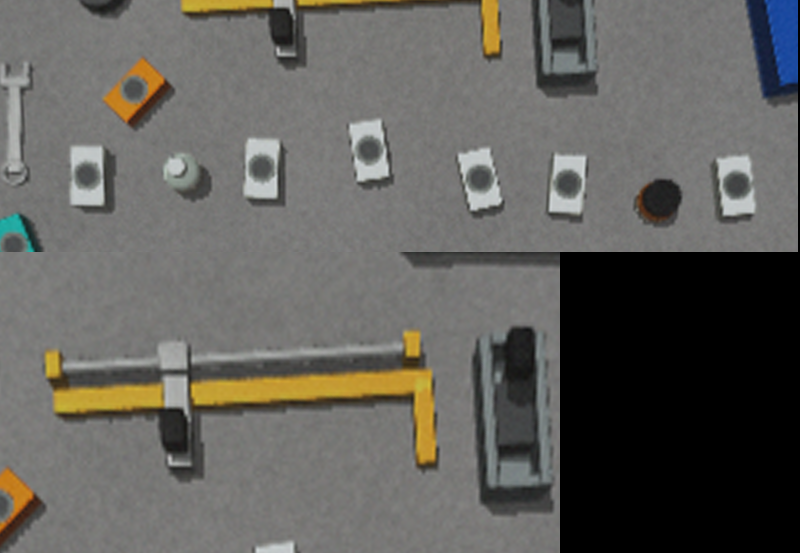

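```bash
cat > jig.py <<'E'
from h import *
im=viewer.get_image("top")
x1,y1=.8,.34
o=ortho("top",im,0.02,.5,x1,-.22,y1)
hsv=cv2.cvtColor(o,cv2.COLOR_RGB2HSV)
m=((hsv[...,1]>120)&(hsv[...,0]>10)&(hsv[...,0]<35)&(hsv[...,2]>110))
m[:118]&=False  # drop bar brackets
# far edge of fence: first yellow px per column
P=[(x1-(np.argmax(m[:,u])-.0)*.001,y1-(u+.5)*.001) for u in list(range(60,158))+list(range(196,425)) if m[:,u].any()]
P=np.array(P); k=np.ones(len(P),bool)
for _ in range(4):
    a,b=np.polyfit(P[k,1],P[k,0],1); r=P[:,0]-a*P[:,1]-b; k=abs(r)<max(.0015,1.0*r[k].std())
psi=-np.arctan(a); print("psi",psi,"resid",r[k].std(),k.sum())
# stop outer edge: last yellow px in rows of the stop
Q=np.array([(x1-(v+.5)*.001,y1-(np.nonzero(m[v])[0].max()+1)*.001) for v in range(150,205)])
ex=np.array([np.cos(psi),np.sin(psi)]); ey=np.array([-np.sin(psi),np.cos(psi)])
cx=np.median(P[k]@ex)-.024; cy=np.median(Q@ey)+.02
# left end of fence & stop near end
L=np.array([(x1-(v+.5)*.001,y1-np.nonzero(m[v])[0].min()*.001) for v in range(140,155)])
Nn=np.array([(x1-(np.nonzero(m[:,u])[0].max()+1)*.001,y1-(u+.5)*.001) for u in range(420,432)])
print("cy from stop",cy,"from fence end",np.median(L@ey)-.36,"cx",cx,"from stop near end",np.median(Nn@ex)+.07)
c=cx*ex+cy*ey; print("corner",c)
E
python3 jig.py; sed -i 's/>195/>150/' h.py; python3 - <<'E'
from h import *
im=viewer.get_image("top"); b,o,m=blocks(im)
for t in b: print(np.round(t,3), w2pix("top",[[t[0],t[1],.03]]).round())
for (u,v) in ((195,213),(301,202)): print(im[v-9:v+9:2,u].tolist())
E
```

```text
psi 0.055077819749550685 resid 0.000511915232449408 326
cy from stop -0.10913213668606074 from fence end -0.11035380026997507 cx 0.6537786706091319 from stop near end 0.653372542551574
corner [ 0.658795   -0.07297615]
[  0.502   0.484 111.     31.      0.   ] [[167. 194.]]
[[196, 199, 200], [187, 193, 193], [113, 120, 115], [74, 77, 80], [74, 76, 76], [76, 76, 80], [105, 112, 111], [166, 171, 171], [191, 196, 196]]
[[194, 197, 198], [180, 185, 185], [101, 103, 102], [77, 80, 81], [76, 76, 77], [79, 83, 81], [111, 118, 112], [195, 198, 200], [191, 196, 195]]
```

```bash
grep -n '>150\|>195' h.py; python3 - <<'E'
from h import *
im=viewer.get_image("top"); b,o,m=blocks(im)
n,l,s,c=cv2.connectedComponentsWithStats(m)
for i in range(1,n):
    if s[i,4]>200: print(s[i],c[i].round())
E
```

```text
18:    m=((hsv[...,1]<40)&(hsv[...,2]>150)).astype(np.uint8)
[320  44  27  26 635] [333.  57.]
[326  79  22  29 629] [337.  93.]
[   0  191   32  113 1561] [ 16. 244.]
[416 242  41  33 860] [435. 255.]
[292 264  41  30 913] [311. 276.]
[ 84 273  38  29 854] [103. 285.]
[546 276  41  31 824] [566. 289.]
[195 283  24  31 519] [206. 298.]
[422 282  40  33 840] [442. 301.]
[658 284  39  28 798] [678. 295.]
[854 285  41  28 840] [874. 297.]
[290 306  40  30 881] [310. 323.]
[ 83 317  41  27 892] [103. 332.]
[555 318  42  32 822] [576. 335.]
[654 325  40  29 821] [673. 341.]
[859 327  41  29 838] [879. 343.]
```

```bash
python3 - <<'E'
s=open('h.py').read()
s=s.replace('m=cv2.morphologyEx(m,cv2.MORPH_OPEN,np.ones((5,5)))','''m=cv2.morphologyEx(m,cv2.MORPH_OPEN,np.ones((5,5)))
    m=cv2.morphologyEx(cv2.copyMakeBorder(m,50,50,50,50,0),cv2.MORPH_CLOSE,cv2.getStructuringElement(2,(27,27)))[50:-50,50:-50]''').replace("<900","<1800")
s+='''
C=np.array([0.6588,-0.073]); PSI=0.055
EX=np.array([np.cos(PSI),np.sin(PSI)]); EY=np.array([-np.sin(PSI),np.cos(PSI)])
def j2w(x,y): return C+x*EX+y*EY
def w2j(p): d=np.array(p[:2])-C; return np.array([d@EX,d@EY])
'''
open('h.py','w').write(s)
E
python3 - <<'E'
from h import *
im=viewer.get_image("top"); b,o,m=blocks(im)
for t in b: print(np.round(t,3), w2pix("top",[[t[0],t[1],.03]]).round())
print("lever down far",j2w(.005,-.095),"near",j2w(-.075,-.095))
# jaw: grip top black at z=.07
o=ortho("top",im,0.07,.5,.8,.05,.3); h=cv2.cvtColor(o,cv2.COLOR_RGB2HSV)[...,2]
n,l,s,c=cv2.connectedComponentsWithStats((h<50).astype(np.uint8))
for i in range(1,n):
    if s[i,4]>300:
        w=(.8-c[i][1]*.001,.3-c[i][0]*.001); print(s[i],w,w2j(w))
o=ortho("top",im,0.116,.55,.8,-.25,-.1); h=cv2.cvtColor(o,cv2.COLOR_RGB2HSV)[...,2]
n,l,s,c=cv2.connectedComponentsWithStats((h<45).astype(np.uint8))
for i in range(1,n):
    if s[i,4]>300:
        w=(.8-c[i][1]*.001,-.1-c[i][0]*.001); print("lever",s[i],w,w2j(w))
E
```

```text
lever down far [ 0.66901481 -0.16758149] near [ 0.58913578 -0.17197927]
[119 174  34  43 981] (np.float64(0.6056972477064221), np.float64(0.1606432212028542)) [-0.04017856  0.2362091 ]
lever [   0   16  128   30 3345] (np.float64(0.7704681614349776), np.float64(-0.161536023916293)) [ 0.10663228 -0.0945408 ]
lever [  41  115   38   72 1794] (np.float64(0.6518411371237458), np.float64(-0.1640964325529543)) [-0.01195612 -0.09057614]
lever [ 45 222  37  25 340] (np.float64(0.5716735294117647), np.float64(-0.16416764705882353)) [-0.09200642 -0.08624025]
```

```bash
sed -i 's/getStructuringElement(2,(27,27))/getStructuringElement(0,(35,35))/' h.py; python3 - <<'E'
from h import *
im=viewer.get_image("top"); b,o,m=blocks(im)
for t in b: print(np.round(t,3), w2pix("top",[[t[0],t[1],.03]]).round())
s=telemetry.get_obs(); Rm=R.from_rotvec(s["orientation"]).as_matrix(); print(Rm.round(3))
E
```

```text
[ 0.43  -0.376 69.665 40.448  5.947] [[440. 211.]]
[ 0.432 -0.175 68.727 39.522 -3.9  ] [[376. 212.]]
[ 0.438 -0.071 70.231 39.875 12.995] [[343. 210.]]
[ 0.442  0.397 70.    39.     0.   ] [[194. 212.]]
[ 0.45   0.189 70.647 40.215 -2.386] [[261. 208.]]
[4.7200e-01 6.1000e-02 7.0334e+01 3.9774e+01 7.6960e+00] [[301. 201.]]
[ 6.74e-01  1.67e-01  2.01e+02  6.30e+01 -9.00e+01] [[268. 141.]]
[[ 0.97   0.242 -0.   ]
 [ 0.242 -0.97   0.   ]
 [-0.    -0.    -1.   ]]
```

```bash
cat > go.py <<'E'
import sys
from h import *
# go.py [j] x y z yaw : tool-frame fractions to reach the target; yaw = world deg of tool x; 'j' = jig coords (yaw relative to jig)
def plan(x,y,z,yaw,jig=False):
    if jig: x,y=j2w(x,y); yaw+=np.degrees(PSI)
    s=telemetry.get_obs(); M=R.from_rotvec(s["orientation"]).as_matrix()
    cur=np.degrees(np.arctan2(M[1,0],M[0,0])); dy=(yaw-cur+90)%180-90
    a=np.radians(cur+dy); d=np.array([x,y,z])-s["position"]
    t=np.array([d[0]*np.cos(a)+d[1]*np.sin(a), d[0]*np.sin(a)-d[1]*np.cos(a), -d[2]])/.3
    print("target",np.round([x,y,z],4),"cur",s["position"].round(4),"yaw",round(cur,1),"| rz total",round(-dy/90,3),"then shift total",t.round(3),"rows",int(np.ceil(np.linalg.norm(t)*.3/.06)),"j6",s["joints"][5].round(2),"F",s["ft_force"].round(1),"gap",round(s["finger_gap"],4),"t",round(s["time"],1))
if __name__=="__main__":
    a=sys.argv[1:]; j=a[0]=="j"; plan(*map(float,a[j:]),jig=j)
E
python3 go.py j 0.005 -0.095 0.20 0; python3 - <<'E'
from h import *
im=viewer.get_image("top")
c=im[100:260,140:460]; cv2.imwrite("pics/crop.png",cv2.resize(c[:,:,::-1],None,fx=2.5,fy=2.5,interpolation=cv2.INTER_CUBIC))
E
```

```text
target [ 0.669  -0.1676  0.2   ] cur [ 0.1454 -0.582   0.2561] yaw 14.0 | rz total 0.121 then shift total [ 1.819 -1.283  0.187] rows 12 j6 1.57 F [ 0.1  0.1 -0.4] gap 0.0855 t 0.4
```

View pics/crop.png

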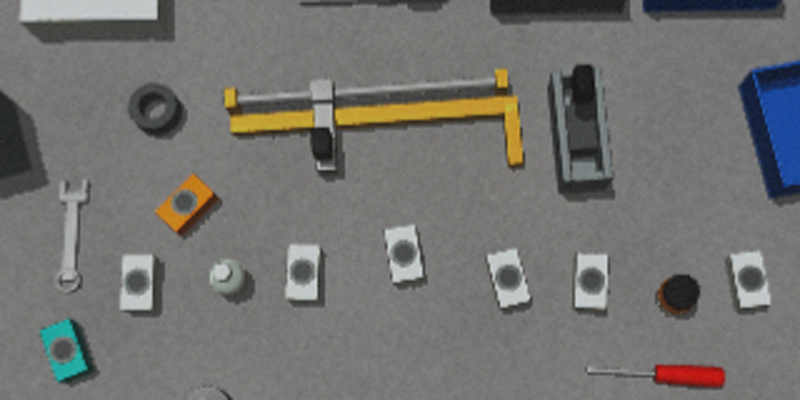

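The crop shows six white blocks, all recess up. In it, the lever grip sits at the far end (583,82) and the jaw grip is at (322,140).

Request:
play_rows(increments=[[0, 0, 0, 0, 0, 0.0605], [0, 0, 0, 0, 0, 0.0605], [0.13, -0.0917, 0.0134, 0, 0, 0], [0.13, -0.0917, 0.0134, 0, 0, 0], [0.13, -0.0917, 0.0134, 0, 0, 0], [0.13, -0.0917, 0.0134, 0, 0, 0], [0.13, -0.0917, 0.0134, 0, 0, 0], [0.13, -0.0917, 0.0134, 0, 0, 0], [0.13, -0.0917, 0.0134, 0, 0, 0], [0.13, -0.0917, 0.0134, 0, 0, 0], [0.13, -0.0917, 0.0134, 0, 0, 0], [0.13, -0.0917, 0.0134, 0, 0, 0], [0.13, -0.0917, 0.0134, 0, 0, 0], [0.13, -0.0917, 0.0134, 0, 0, 0], [0.13, -0.0917, 0.0134, 0, 0, 0], [0.13, -0.0917, 0.0134, 0, 0, 0], [0, 0, 0, 0, 0, 0], [0, 0, 0, 0, 0, 0]], claw=1)

```text
time: 2.7
position: [0.6691, -0.1677, 0.1997]
orientation: [3.14, 0.086, -0.001]
ft_force: [0.1, 0.1, 0.2]
finger_gap: 0.0852
grasp_force: 0.0
```

```bash
python3 go.py j 0.005 -0.095 0.106 0
```

```text
target [ 0.669  -0.1676  0.106 ] cur [ 0.6691 -0.1677  0.1997] yaw 3.2 | rz total 0.0 then shift total [-0.    -0.     0.312] rows 2 j6 2.84 F [0.1 0.1 0.2] gap 0.0852 t 2.7
```

Request:
play_rows(increments=[[0, 0, 0.104, 0, 0, 0], [0, 0, 0.104, 0, 0, 0], [0, 0, 0.104, 0, 0, 0], [0, 0, 0, 0, 0, 0]])

```text
time: 3.2
position: [0.6664, -0.1684, 0.1042]
orientation: [-3.139, -0.083, 0.008]
ft_force: [-0.3, -1.0, 0.8]
finger_gap: 0.0853
grasp_force: 0.0
```

Request:
play_rows(increments=[[0, 0, 0, 0, 0, 0], [0, 0, 0, 0, 0, 0], [0, 0, 0, 0, 0, 0], [0, 0, 0, 0, 0, 0], [0, 0, 0, 0, 0, 0], [0, 0, 0, 0, 0, 0]], claw=0, squeeze=50)

```text
time: 3.95
position: [0.6702, -0.1676, 0.1076]
orientation: [3.14, 0.086, 0.003]
ft_force: [-0.3, 1.8, 6.4]
finger_gap: 0.0231
grasp_force: 51.6
```

Request:
play_rows(increments=[[0, 0, -0.036, 0, 0, 0], [0, 0, -0.036, 0, 0, 0], [0, 0, -0.036, 0, 0, 0], [0, 0, 0, 0, 0, 0], [0, 0, 0, 0, 0, 0]])

```text
time: 4.58
position: [0.6699, -0.1677, 0.1389]
orientation: [3.14, 0.086, 0.001]
ft_force: [1.8, -0.0, -1.6]
finger_gap: 0.0235
grasp_force: 50.9
```

Request:
play_rows(increments=[[-0.03, 0, 0, 0, 0, 0], [-0.04, 0, 0, 0, 0, 0], [-0.04, 0, 0, 0, 0, 0], [-0.04, 0, 0, 0, 0, 0], [-0.04, 0, 0, 0, 0, 0], [-0.04, 0, 0, 0, 0, 0], [-0.037, 0, 0, 0, 0, 0], [0, 0, 0, 0, 0, 0], [0, 0, 0, 0, 0, 0]])

```text
time: 5.7
position: [0.5897, -0.172, 0.139]
orientation: [-3.14, -0.086, -0.0]
ft_force: [2.4, 0.4, -2.0]
finger_gap: 0.0234
grasp_force: 50.8
```

Request:
play_rows(increments=[[0, 0, 0.036, 0, 0, 0], [0, 0, 0.036, 0, 0, 0], [0, 0, 0.032, 0, 0, 0], [0, 0, 0, 0, 0, 0], [0, 0, 0, 0, 0, 0]])

```text
time: 6.32
position: [0.5899, -0.172, 0.1077]
orientation: [-3.14, -0.086, -0.001]
ft_force: [2.0, 1.8, 2.8]
finger_gap: 0.0236
grasp_force: 51.4
```

Request:
play_rows(increments=[[0, 0, 0, 0, 0, 0], [0, 0, 0, 0, 0, 0], [0, 0, 0, 0, 0, 0], [0, 0, 0, 0, 0, 0]], claw=1)

```text
time: 6.82
position: [0.5893, -0.1721, 0.1075]
orientation: [3.14, 0.086, -0.001]
ft_force: [-0.2, -0.3, -0.8]
finger_gap: 0.0852
grasp_force: 0.0
```

Request:
play_rows(increments=[[0, 0, -0.1, 0, 0, 0], [0, 0, -0.15, 0, 0, 0], [0, 0, -0.15, 0, 0, 0], [0, 0, 0, 0, 0, -0.118], [0, 0, 0, 0, 0, -0.118], [0, 0, 0, 0, 0, -0.118], [0, 0, 0, 0, 0, -0.118], [0, 0, 0, 0, 0, -0.118], [0, 0, 0, 0, 0, -0.118], [0, 0, 0, 0, 0, -0.118], [0, 0, 0, 0, 0, -0.118], [0, 0, 0, 0, 0, -0.118], [0, 0, 0, 0, 0, -0.118], [0, 0, 0, 0, 0, -0.118], [0, 0, 0, 0, 0, -0.118], [0, 0, 0, 0, 0, -0.118], [0, 0, 0, 0, 0, -0.118], [0, 0, 0, 0, 0, -0.118], [0, 0, 0, 0, 0, -0.118], [0, 0, 0, 0, 0, -0.112]])

```text
time: 9.32
position: [0.5894, -0.1721, 0.2275]
orientation: [0.095, -3.14, 0.0]
ft_force: [-0.1, 0.1, -0.7]
finger_gap: 0.0852
grasp_force: 0.0
```

```bash
python3 go.py j -0.04 0.235 0.2 0;  python3 - <<'E'
from h import *
for n in("top","side"):
    im=viewer.get_image(n)
    p=w2pix(n,[[*j2w(-.035,-.095),.06]])[0].astype(int); print(p)
    cv2.imwrite(f"pics/lv_{n}.png",cv2.resize(im[p[1]-50:p[1]+50,p[0]-60:p[0]+60][:,:,::-1],None,fx=3,fy=3,interpolation=cv2.INTER_CUBIC))
a=[cv2.imread(f"pics/lv_{n}.png") for n in("top","side")]; cv2.imwrite("pics/lv.png",np.hstack(a))
E
```

```text
target [0.6059 0.1594 0.2   ] cur [ 0.5894 -0.1721  0.2275] yaw -176.5 | rz total 0.004 then shift total [-0.116  1.1    0.092] rows 6 j6 -0.34 F [-0.1  0.1 -0.7] gap 0.0852 t 9.3
[372 149]
[288 164]
```

View pics/lv.png

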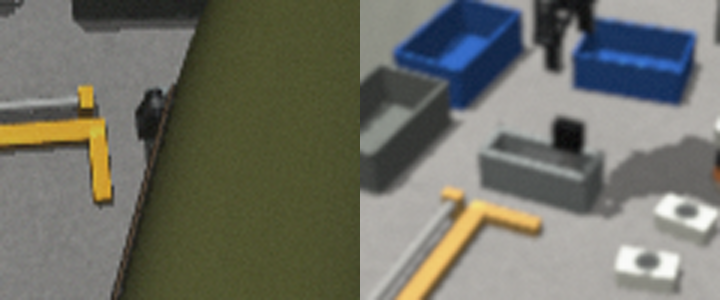

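Request:
play_rows(increments=[[-0.0145, 0.1375, 0.0115, 0, 0, 0.004], [-0.0145, 0.1375, 0.0115, 0, 0, 0], [-0.0145, 0.1375, 0.0115, 0, 0, 0], [-0.0145, 0.1375, 0.0115, 0, 0, 0], [-0.0145, 0.1375, 0.0115, 0, 0, 0], [-0.0145, 0.1375, 0.0115, 0, 0, 0], [-0.0145, 0.1375, 0.0115, 0, 0, 0], [-0.0145, 0.1375, 0.0115, 0, 0, 0], [0, 0, 0, 0, 0, 0], [0, 0, 0, 0, 0, 0]])

```text
time: 10.68
position: [0.6079, 0.1589, 0.1999]
orientation: [0.074, -3.14, 0.001]
ft_force: [-0.2, -0.6, 0.4]
finger_gap: 0.0852
grasp_force: 0.0
```

```bash
python3 go.py j -0.036 0.234 0.066 0
```

```text
target [0.61   0.1587 0.066 ] cur [0.6079 0.1589 0.1999] yaw -177.3 | rz total -0.005 then shift total [-0.007 -0.001  0.446] rows 3 j6 0.21 F [-0.2 -0.6  0.4] gap 0.0852 t 10.7
```

Request:
play_rows(increments=[[-0.007, 0, 0.11, 0, 0, -0.005], [0, 0, 0.11, 0, 0, 0], [0, 0, 0.11, 0, 0, 0], [0, 0, 0.08, 0, 0, 0], [0, 0, 0.036, 0, 0, 0], [0, 0, 0, 0, 0, 0], [0, 0, 0, 0, 0, 0]])

```text
time: 11.55
position: [0.6111, 0.1592, 0.0675]
orientation: [-0.087, 3.139, 0.001]
ft_force: [1.2, 0.3, 1.2]
finger_gap: 0.0858
grasp_force: 0.0
```

Request:
play_rows(increments=[[0, 0, 0, 0, 0, 0], [0, 0, 0, 0, 0, 0], [0, 0, 0, 0, 0, 0], [0, 0, 0, 0, 0, 0], [0, 0, 0, 0, 0, 0], [0, 0, 0, 0, 0, 0]], claw=0, squeeze=40)

```text
time: 12.3
position: [0.6103, 0.1598, 0.0667]
orientation: [-0.089, 3.14, 0.001]
ft_force: [-1.7, 2.1, 5.5]
finger_gap: 0.0235
grasp_force: 41.4
```

```bash
python3 go.py j -0.036 0.315 0.066 0; python3 -c "
from h import *
print(w2j(telemetry.get_obs()['position']))"
```

```text
target [0.6055 0.2395 0.066 ] cur [0.6103 0.1598 0.0667] yaw -176.8 | rz total 0.001 then shift total [0.001 0.266 0.002] rows 2 j6 0.2 F [-1.7  2.1  5.5] gap 0.0235 t 12.3
[-0.03559034  0.23509868]
```

Request:
play_rows(increments=[[0, 0.03, 0, 0, 0, 0], [0, 0.04, 0, 0, 0, 0], [0, 0.04, 0, 0, 0, 0], [0, 0.04, 0, 0, 0, 0], [0, 0.04, 0, 0, 0, 0], [0, 0.04, 0, 0, 0, 0], [0, 0.035, 0, 0, 0, 0], [0, 0, 0, 0, 0, 0], [0, 0, 0, 0, 0, 0]])

```text
time: 13.42
position: [0.6059, 0.2393, 0.0667]
orientation: [-0.089, 3.14, 0.001]
ft_force: [-1.3, 2.2, 5.2]
finger_gap: 0.0228
grasp_force: 41.4
```

Request:
play_rows(increments=[[0, 0, 0, 0, 0, 0], [0, 0, 0, 0, 0, 0], [0, 0, 0, 0, 0, 0], [0, 0, 0, 0, 0, 0]], claw=1)

```text
time: 13.92
position: [0.6057, 0.2386, 0.066]
orientation: [0.088, -3.14, 0.0]
ft_force: [-0.2, 0.0, 0.4]
finger_gap: 0.0854
grasp_force: 0.0
```

Request:
play_rows(increments=[[0, 0, -0.1, 0, 0, 0], [0, 0, -0.15, 0, 0, 0], [0, 0, -0.15, 0, 0, 0], [0, 0, 0, 0, 0, 0], [0, 0, 0, 0, 0, 0]])

```text
time: 14.55
position: [0.6055, 0.2386, 0.1859]
orientation: [0.088, -3.14, 0.0]
ft_force: [-0.8, -0.7, -0.5]
finger_gap: 0.0853
grasp_force: 0.0
```

```bash
python3 go.py 0.472 0.061 0.2 7.7;python3 -c "
from h import *
print(w2j(telemetry.get_obs()['position']))
im=viewer.get_image('top'); b,o,m=blocks(im)
for t in b: print(np.round(t,3))
cv2.imwrite('pics/t2.png',im[:,:,::-1])"
```

```text
target [0.472 0.061 0.2  ] cur [0.6055 0.2386 0.1859] yaw -176.8 | rz total -0.05 then shift total [ 0.52  -0.527 -0.047] rows 4 j6 0.32 F [-0.8 -0.7 -0.5] gap 0.0853 t 14.6
[-0.03606203  0.31407335]
[ 0.43  -0.377 71.307 41.132  6.52 ]
[ 0.432 -0.176 70.101 41.416 -4.399]
[ 4.3800e-01 -7.1000e-02  7.1403e+01  4.0654e+01  1.3241e+01]
[  0.51    0.484 126.     32.      0.   ]
```

```bash
python3 go.py 0.54 0.0 0.06 93.2
```

```text
target [0.54 0.   0.06] cur [0.605  0.2384 0.185 ] yaw -176.8 | rz total -1.0 then shift total [0.781 0.261 0.417] rows 5 j6 0.32 F [ 0.1  0.1 -0.7] gap 0.0857 t 14.6
```

Request:
play_rows(increments=[[0, 0, 0, 0, 0, -0.111], [0, 0, 0, 0, 0, -0.111], [0, 0, 0, 0, 0, -0.111], [0, 0, 0, 0, 0, -0.111], [0, 0, 0, 0, 0, -0.111], [0, 0, 0, 0, 0, -0.111], [0, 0, 0, 0, 0, -0.111], [0, 0, 0, 0, 0, -0.111], [0, 0, 0, 0, 0, -0.111], [0.13, 0.0435, 0.0, 0, 0, 0], [0.13, 0.0435, 0.03, 0, 0, 0], [0.13, 0.0435, 0.06, 0, 0, 0], [0.13, 0.0435, 0.1, 0, 0, 0], [0.13, 0.0435, 0.1, 0, 0, 0], [0.13, 0.0435, 0.127, 0, 0, 0], [0, 0, 0, 0, 0, 0], [0, 0, 0, 0, 0, 0]], claw=0.83)

```text
time: 16.73
position: [0.5399, 0.0009, 0.0605]
orientation: [2.281, -2.16, -0.002]
ft_force: [-0.1, 0.4, 0.2]
finger_gap: 0.0709
grasp_force: 0.0
```

Request:
play_rows(increments=[[0, 0, 0.05, 0, 0, 0], [0, 0, 0.05, 0, 0, 0], [0, 0, 0, 0, 0, 0], [0, 0, 0, 0, 0, 0]])

```text
time: 17.23
position: [0.5403, 0.0011, 0.031]
orientation: [2.282, -2.159, -0.0]
ft_force: [0.7, 0.2, -0.1]
finger_gap: 0.0706
grasp_force: 0.0
```

Request:
play_rows(increments=[[0, 0, 0.012, 0, 0, 0], [0, 0, 0, 0, 0, 0], [0, 0, 0, 0, 0, 0]])

```text
time: 17.6
position: [0.5404, 0.0008, 0.0277]
orientation: [-2.281, 2.16, -0.0]
ft_force: [0.0, -0.6, 0.5]
finger_gap: 0.0707
grasp_force: 0.0
```

Request:
play_rows(increments=[[0, 0, 0.012, 0, 0, 0], [0, 0, 0, 0, 0, 0], [0, 0, 0, 0, 0, 0]])

```text
time: 17.98
position: [0.5402, 0.0008, 0.0238]
orientation: [2.281, -2.16, -0.0]
ft_force: [0.2, -0.3, -0.7]
finger_gap: 0.0711
grasp_force: 0.0
```

Request:
play_rows(increments=[[0, 0, 0.01, 0, 0, 0], [0, 0, 0, 0, 0, 0], [0, 0, 0, 0, 0, 0]])

```text
time: 18.35
position: [0.5403, 0.0008, 0.0209]
orientation: [2.281, -2.16, -0.0]
ft_force: [1.3, 0.1, -0.0]
finger_gap: 0.0707
grasp_force: 0.0
```

Request:
play_rows(increments=[[0, 0, 0.006, 0, 0, 0], [0, 0, 0, 0, 0, 0], [0, 0, 0, 0, 0, 0]])

```text
time: 18.73
position: [0.5403, 0.0008, 0.0191]
orientation: [2.281, -2.16, -0.0]
ft_force: [0.7, -1.5, 1.0]
finger_gap: 0.0708
grasp_force: 0.0
```

Request:
play_rows(increments=[[0, 0, 0.006, 0, 0, 0], [0, 0, 0, 0, 0, 0], [0, 0, 0, 0, 0, 0]])

```text
time: 19.1
position: [0.5403, 0.0008, 0.0173]
orientation: [2.281, -2.16, -0.0]
ft_force: [0.3, -0.1, 0.2]
finger_gap: 0.0709
grasp_force: 0.0
```

Request:
play_rows(increments=[[0, 0, 0.006, 0, 0, 0], [0, 0, 0, 0, 0, 0], [0, 0, 0, 0, 0, 0]])

```text
time: 19.48
position: [0.5405, 0.0008, 0.017]
orientation: [-2.281, 2.16, -0.001]
ft_force: [-5.1, 0.0, 16.3]
finger_gap: 0.0708
grasp_force: 7.9
```

Request:
play_rows(increments=[[0, 0, -0.1, 0, 0, 0], [0, 0, -0.1, 0, 0, 0], [0, 0, 0, 0, 0, 0], [0, 0, 0, 0, 0, 0]], claw=1)

```text
time: 19.98
position: [0.54, 0.0008, 0.075]
orientation: [2.281, -2.16, -0.0]
ft_force: [0.3, -1.3, 0.6]
finger_gap: 0.0852
grasp_force: 0.0
```

```bash
python3 go.py 0.438 -0.071 0.075 103.1;python3 -c "
from h import *
im=viewer.get_image('top'); b,o,m=blocks(im)
for t in b: print(np.round(t,3))"
```

```text
target [ 0.438 -0.071  0.075] cur [0.54   0.0008 0.075 ] yaw -86.9 | rz total -0.111 then shift total [0.156 0.385 0.   ] rows 3 j6 -1.62 F [ 0.3 -1.3  0.6] gap 0.0852 t 20.0
[ 0.43  -0.377 71.156 40.953  6.71 ]
[ 0.432 -0.177 69.435 38.575 -1.79 ]
[ 0.442  0.397 70.    40.     0.   ]
[ 0.451  0.189 71.821 40.594 -3.122]
[  0.51    0.484 126.     32.      0.   ]
[6.65000e-01 1.75000e-01 1.98679e+02 6.99330e+01 8.81870e+01]
```

Request:
play_rows(increments=[[0, 0, 0, 0, 0, -0.111], [0.031, 0.077, 0, 0, 0, 0], [0.031, 0.077, 0, 0, 0, 0], [0.031, 0.077, 0, 0, 0, 0], [0.031, 0.077, 0, 0, 0, 0], [0.031, 0.077, 0, 0, 0, 0], [0, 0, 0, 0, 0, 0], [0, 0, 0.06, 0, 0, 0], [0, 0, 0.057, 0, 0, 0], [0, 0, 0, 0, 0, 0]])

```text
time: 21.28
position: [0.4376, -0.0701, 0.039]
orientation: [2.46, -1.952, -0.004]
ft_force: [-0.2, 0.6, -0.2]
finger_gap: 0.0853
grasp_force: 0.0
```

Request:
play_rows(increments=[[0, 0, 0, 0, 0, 0], [0, 0, 0, 0, 0, 0], [0, 0, 0, 0, 0, 0], [0, 0, 0, 0, 0, 0]], claw=0, squeeze=50)

```text
time: 21.78
position: [0.4389, -0.0705, 0.0412]
orientation: [-2.46, 1.952, -0.001]
ft_force: [-1.9, 1.7, 5.6]
finger_gap: 0.0684
grasp_force: 56.5
```

Request:
play_rows(increments=[[0, 0, -0.033, 0, 0, 0], [0, 0, 0, 0, 0, 0], [0, 0, 0, 0, 0, 0]])

```text
time: 22.15
position: [0.4386, -0.0708, 0.0505]
orientation: [-2.461, 1.953, -0.001]
ft_force: [0.8, -0.4, -1.4]
finger_gap: 0.0686
grasp_force: 57.4
```

```bash
python3 go.py j -0.048 0.028 0.050 90;python3 -c "
from h import *
im=viewer.get_image('side'); p=w2pix('side',[[.438,-.071,.04]])[0].astype(int)
cv2.imwrite('pics/s3.png',cv2.resize(im[p[1]-50:p[1]+50,p[0]-60:p[0]+60][:,:,::-1],None,fx=4,fy=4,interpolation=cv2.INTER_CUBIC))"
```

```text
target [ 0.6093 -0.0477  0.05  ] cur [ 0.4386 -0.0708  0.0505] yaw -76.9 | rz total 0.111 then shift total [-0.046 -0.573  0.002] rows 3 j6 -1.96 F [ 0.8 -0.4 -1.4] gap 0.0686 t 22.1
```

View pics/s3.png

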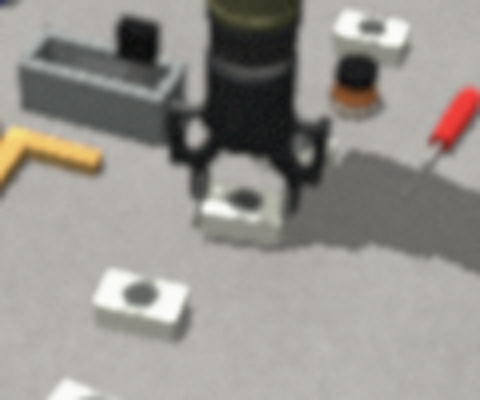

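Request:
play_rows(increments=[[0, 0, 0, 0, 0, 0.056], [0, 0, 0, 0, 0, 0.055], [-0.005, -0.0573, 0, 0, 0, 0], [-0.005, -0.0573, 0, 0, 0, 0], [-0.005, -0.0573, 0, 0, 0, 0], [-0.005, -0.0573, 0, 0, 0, 0], [-0.005, -0.0573, 0, 0, 0, 0], [-0.005, -0.0573, 0, 0, 0, 0], [-0.004, -0.0573, 0, 0, 0, 0], [-0.004, -0.0573, 0, 0, 0, 0], [-0.004, -0.0573, 0, 0, 0, 0], [-0.004, -0.0573, 0, 0, 0, 0], [0, 0, 0, 0, 0, 0], [0, 0, 0.015, 0, 0, 0], [0, 0, 0.01, 0, 0, 0], [0, 0, 0, 0, 0, 0], [0, 0, 0, 0, 0, 0]])

```text
time: 24.32
position: [0.609, -0.0476, 0.0429]
orientation: [2.281, -2.16, -0.0]
ft_force: [1.2, -0.0, -1.3]
finger_gap: 0.0682
grasp_force: 57.4
```

```bash
cat > st.py <<'E'
from h import *
s=telemetry.get_obs(); j=w2j(s["position"]); f=s["ft_force"]
print("jig",j.round(4),"z",s["position"][2].round(4),"Fjig",np.round([f[:2]@EX,f[:2]@EY,f[2]],1),"gap",s["finger_gap"].round(4),"gf",round(s["grasp_force"],1),"j6",s["joints"][5].round(2),"t",round(s["time"],1))
E
python3 st.py; python3 go.py j -0.037 0.022 0.0425 90
```

```text
target [ 0.6206 -0.0531  0.0425] cur [ 0.609  -0.0476  0.0429] yaw -86.9 | rz total -0.0 then shift total [ 0.02  -0.038  0.001] rows 1 j6 -1.7 F [ 1.2 -0.  -1.3] gap 0.0682 t 24.3Traceback (most recent call last):
  File "st.py", line 3, in <module>
    print("jig",j.round(4),"z",s["position"][2].round(4),"Fjig",np.round([f[:2]@EX,f[:2]@EY,f[2]],1),"gap",s["finger_gap"].round(4),"gf",round(s["grasp_force"],1),"j6",s["joints"][5].round(2),"t",round(s["time"],1))
                                                                                                           ^^^^^^^^^^^^^^^^^^^^^
AttributeError: 'float' object has no attribute 'round'
```

Now push to the fence, then the stop, in small steps.

Request:
play_rows(increments=[[0.02, -0.02, 0, 0, 0, 0], [0, -0.018, 0, 0, 0, 0], [0, 0, 0, 0, 0, 0]])

```text
time: 24.7
position: [0.6218, -0.0531, 0.0429]
orientation: [-2.281, 2.16, -0.001]
ft_force: [0.6, -0.5, -1.9]
finger_gap: 0.068
grasp_force: 57.4
```

Request:
play_rows(increments=[[0, -0.004, 0, 0, 0, 0], [0, 0, 0, 0, 0, 0]])

```text
time: 24.95
position: [0.6221, -0.0528, 0.0427]
orientation: [2.281, -2.16, -0.0]
ft_force: [0.6, 0.5, -2.3]
finger_gap: 0.0681
grasp_force: 57.4
```

Request:
play_rows(increments=[[0, -0.004, 0, 0, 0, 0], [0, 0, 0, 0, 0, 0]])

```text
time: 25.2
position: [0.6234, -0.0527, 0.0429]
orientation: [-2.281, 2.16, -0.0]
ft_force: [-0.0, 0.4, -1.6]
finger_gap: 0.0681
grasp_force: 57.4
```

Request:
play_rows(increments=[[0.004, 0, 0, 0, 0, 0], [0, 0, 0, 0, 0, 0]])

```text
time: 25.45
position: [0.6234, -0.0541, 0.0428]
orientation: [2.281, -2.16, -0.0]
ft_force: [-0.2, 0.1, -0.8]
finger_gap: 0.0681
grasp_force: 57.4
```

Request:
play_rows(increments=[[0.004, 0, 0, 0, 0, 0], [0, 0, 0, 0, 0, 0]])

```text
time: 25.7
position: [0.6234, -0.0545, 0.0429]
orientation: [-2.281, 2.159, 0.002]
ft_force: [-0.6, 3.7, -0.6]
finger_gap: 0.0683
grasp_force: 57.5
```

```bash
sed -i 's/s\["finger_gap"\].round(4)/round(s["finger_gap"],4)/' st.py; python3 st.py
```

```text
jig [-0.0343  0.0204] z 0.0429 Fjig [-0.4  3.7 -0.6] gap 0.0683 gf 57.5 j6 -1.71 t 25.7
```

Request:
play_rows(increments=[[0, -0.004, 0, 0, 0, 0], [0, 0, 0, 0, 0, 0]])

```text
time: 25.95
position: [0.624, -0.0545, 0.0425]
orientation: [2.281, -2.159, -0.003]
ft_force: [-2.5, 4.8, 0.3]
finger_gap: 0.0675
grasp_force: 57.6
```

Request:
play_rows(increments=[[0, -0.004, 0, 0, 0, 0], [0, 0, 0, 0, 0, 0]])

```text
time: 26.2
position: [0.6249, -0.0545, 0.0423]
orientation: [2.281, -2.159, -0.003]
ft_force: [-2.5, 4.7, -0.9]
finger_gap: 0.068
grasp_force: 57.4
```

Request:
play_rows(increments=[[0, -0.003, 0, 0, 0, 0], [0, 0, 0, 0, 0, 0]])

```text
time: 26.45
position: [0.6253, -0.0545, 0.0422]
orientation: [2.281, -2.159, -0.004]
ft_force: [-4.7, 4.1, -1.3]
finger_gap: 0.0682
grasp_force: 57.5
```

```bash
python3 st.py
```

```text
jig [-0.0324  0.0203] z 0.0422 Fjig [-4.5  4.4 -1.3] gap 0.0682 gf 57.5 j6 -1.71 t 26.4
```

Request:
play_rows(increments=[[0, -0.003, 0, 0, 0, 0], [0, 0, 0, 0, 0, 0]])

```text
time: 26.7
position: [0.6254, -0.0544, 0.0421]
orientation: [2.28, -2.158, -0.006]
ft_force: [-6.4, 4.2, 1.7]
finger_gap: 0.0685
grasp_force: 57.7
```

Request:
play_rows(increments=[[0, -0.004, 0, 0, 0, 0], [0, 0, 0, 0, 0, 0], [0, 0, 0, 0, 0, 0]])

```text
time: 27.08
position: [0.6255, -0.0544, 0.0421]
orientation: [2.279, -2.157, -0.008]
ft_force: [-8.8, 4.5, 3.8]
finger_gap: 0.0679
grasp_force: 58.0
```

```bash
python3 st.py
```

```text
jig [-0.0322  0.0204] z 0.0421 Fjig [-8.6  5.   3.8] gap 0.0679 gf 58.0 j6 -1.71 t 27.1
```

Request:
play_rows(increments=[[0, 0.003, 0.005, 0, 0, 0], [0, 0, 0.002, 0, 0, 0], [0, 0, 0, 0, 0, 0]])

```text
time: 27.45
position: [0.6254, -0.0544, 0.0413]
orientation: [2.28, -2.158, -0.006]
ft_force: [-10.4, 5.1, 10.9]
finger_gap: 0.0681
grasp_force: 58.8
```

Request:
play_rows(increments=[[0, 0, 0, 0, 0, 0], [0, 0, 0, 0, 0, 0], [0, 0, 0, 0, 0, 0]], claw=1)

```text
time: 27.82
position: [0.6287, -0.0553, 0.0409]
orientation: [-2.281, 2.16, -0.002]
ft_force: [-0.0, 0.3, 0.5]
finger_gap: 0.0857
grasp_force: 0.0
```

Request:
play_rows(increments=[[0, 0.003, -0.06, 0, 0, 0], [0, 0, -0.12, 0, 0, 0], [0, 0, 0, 0, 0, 0], [0, 0, 0, 0, 0, 0]])

```text
time: 28.32
position: [0.6274, -0.055, 0.0954]
orientation: [-2.281, 2.159, -0.001]
ft_force: [-0.0, -0.3, -0.4]
finger_gap: 0.0856
grasp_force: 0.0
```

```bash
python3 st.py; python3 go.py 0.432 -0.176 0.085 86.5
```

```text
jig [-0.0304  0.0197] z 0.0954 Fjig [-0.  -0.3 -0.4] gap 0.0856 gf 0.0 j6 -1.71 t 28.3
target [ 0.432 -0.176  0.085] cur [ 0.6274 -0.055   0.0954] yaw -86.9 | rz total 0.074 then shift total [0.442 0.625 0.035] rows 4 j6 -1.71 F [-0.  -0.3 -0.4] gap 0.0856 t 28.3
```

Request:
play_rows(increments=[[0, 0, 0, 0, 0, 0.074], [0, 0.105, 0, 0, 0, 0], [0, 0.12, 0, 0, 0, 0], [0, 0.12, 0, 0, 0, 0], [0.11, 0.07, 0.01, 0, 0, 0], [0.11, 0.07, 0.01, 0, 0, 0], [0.11, 0.07, 0.01, 0, 0, 0], [0.112, 0.07, 0.005, 0, 0, 0], [0, 0, 0, 0, 0, 0], [0, 0, 0, 0, 0, 0]])

```text
time: 29.58
position: [0.4318, -0.1755, 0.0839]
orientation: [-2.151, 2.289, 0.001]
ft_force: [-0.2, -0.0, -0.5]
finger_gap: 0.0857
grasp_force: 0.0
```

```bash
python3 go.py 0.432 -0.176 0.040 86.5; python3 - <<'E'
from h import *
im=viewer.get_image("top"); b,o,m=blocks(im)
for t in b: print(np.round(t,3))
im2=viewer.get_image("side")
def cr(n,im,P,f,hw):
    p=w2pix(n,[P])[0].astype(int); return cv2.resize(im[p[1]-hw:p[1]+hw,p[0]-hw:p[0]+hw][:,:,::-1],(400,400),interpolation=cv2.INTER_CUBIC)
P=[*j2w(-.02,.05),.02]
cv2.imwrite("pics/b1.png",np.hstack([cr("top",im,P,5,35),cr("side",im2,P,5,35)]))
E
```

```text
target [ 0.432 -0.176  0.04 ] cur [ 0.4318 -0.1755  0.0839] yaw -93.5 | rz total -0.001 then shift total [ 0.002 -0.001  0.146] rows 1 j6 -1.9 F [-0.2 -0.  -0.5] gap 0.0857 t 29.6
[ 0.431 -0.382 70.806 32.267  1.042]
[ 0.442  0.397 70.    40.     0.   ]
[ 0.451  0.189 71.271 40.298 -2.386]
[4.7200e-01 6.1000e-02 7.1315e+01 4.0599e+01 8.7460e+00]
[  0.51    0.484 125.     32.      0.   ]
[ 6.2300e-01 -5.4000e-02  6.8317e+01  3.9193e+01  3.2700e+00]
[ 6.68000e-01  1.07000e-01  3.34142e+02  7.01800e+01 -8.96290e+01]
```

View pics/b1.png

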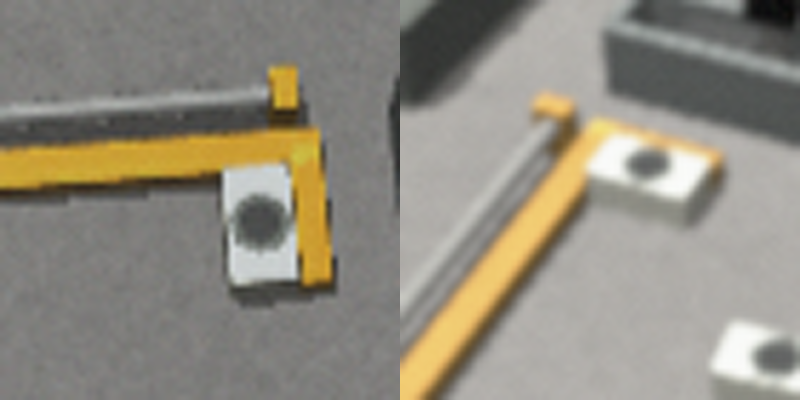

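Block 1 sits flush in the corner (top crop 262,222), touching fence and stop. On to block 2.

Request:
play_rows(increments=[[0.002, 0, 0.07, 0, 0, 0], [0, 0, 0.074, 0, 0, 0], [0, 0, 0, 0, 0, 0]])

```text
time: 30.05
position: [0.4309, -0.1751, 0.0398]
orientation: [2.153, -2.286, -0.005]
ft_force: [-0.4, 0.2, 0.0]
finger_gap: 0.0854
grasp_force: 0.0
```

Request:
play_rows(increments=[[0, 0, 0, 0, 0, 0], [0, 0, 0, 0, 0, 0], [0, 0, 0, 0, 0, 0], [0, 0, 0, 0, 0, 0]], claw=0)

```text
time: 30.55
position: [0.4325, -0.1762, 0.0421]
orientation: [-2.152, 2.287, -0.001]
ft_force: [-1.3, 2.6, 7.1]
finger_gap: 0.0685
grasp_force: 56.5
```

Request:
play_rows(increments=[[0, 0, -0.033, 0, 0, 0], [0, 0, 0, 0, 0, -0.037], [0, 0, 0, 0, 0, -0.037], [0, 0, 0, 0, 0, 0], [0, 0, 0, 0, 0, 0]])

```text
time: 31.18
position: [0.432, -0.1765, 0.0513]
orientation: [-2.28, 2.161, -0.001]
ft_force: [1.0, 0.4, -1.9]
finger_gap: 0.0683
grasp_force: 56.8
```

```bash
python3 st.py; python3 go.py j -0.042 0.067 0.050 90
```

```text
jig [-0.2322 -0.0909] z 0.0513 Fjig [ 1.1  0.4 -1.9] gap 0.0683 gf 56.8 j6 -2.01 t 31.2
target [ 0.6132 -0.0084  0.05  ] cur [ 0.432  -0.1765  0.0513] yaw -86.9 | rz total -0.001 then shift total [-0.526 -0.634  0.004] rows 5 j6 -2.01 F [ 1.   0.4 -1.9] gap 0.0683 t 31.2
```

Request:
play_rows(increments=[[-0.1, -0.05, 0, 0, 0, 0], [-0.1, -0.05, 0, 0, 0, 0], [-0.1, -0.05, 0, 0, 0, 0], [-0.1, -0.05, 0, 0, 0, 0], [-0.063, -0.06, 0, 0, 0, 0], [-0.063, -0.06, 0, 0, 0, 0], [0, -0.08, 0, 0, 0, 0], [0, -0.08, 0, 0, 0, 0], [0, -0.08, 0, 0, 0, 0], [0, -0.074, 0, 0, 0, 0], [0, 0, 0, 0, 0, 0], [0, 0, 0.015, 0, 0, 0], [0, 0, 0.01, 0, 0, 0], [0, 0, 0, 0, 0, 0]])

```text
time: 32.92
position: [0.612, -0.0085, 0.043]
orientation: [2.281, -2.159, -0.001]
ft_force: [0.2, -0.8, -1.1]
finger_gap: 0.0681
grasp_force: 56.9
```

Request:
play_rows(increments=[[0.008, -0.008, 0, 0, 0, 0], [0.008, -0.008, 0, 0, 0, 0], [0, 0, 0, 0, 0, 0]])

```text
time: 33.3
position: [0.6186, -0.0132, 0.0436]
orientation: [-2.281, 2.16, -0.001]
ft_force: [-0.5, -0.6, -1.6]
finger_gap: 0.068
grasp_force: 56.9
```

```bash
python3 st.py
```

```text
jig [-0.0369  0.0619] z 0.0436 Fjig [-0.5 -0.6 -1.6] gap 0.068 gf 56.9 j6 -1.65 t 33.3
```

Request:
play_rows(increments=[[0.004, -0.004, 0, 0, 0, 0], [0, 0, 0, 0, 0, 0]])

```text
time: 33.55
position: [0.6195, -0.0142, 0.0434]
orientation: [-2.281, 2.16, -0.0]
ft_force: [0.4, -0.0, -1.1]
finger_gap: 0.0678
grasp_force: 56.9
```

Request:
play_rows(increments=[[0.004, -0.004, 0, 0, 0, 0], [0, 0, 0, 0, 0, 0]])

```text
time: 33.8
position: [0.6206, -0.015, 0.0434]
orientation: [-2.281, 2.16, 0.001]
ft_force: [-0.1, 0.5, -0.2]
finger_gap: 0.0682
grasp_force: 56.8
```

Request:
play_rows(increments=[[0.004, -0.006, 0, 0, 0, 0], [0, 0, 0, 0, 0, 0]])

```text
time: 34.05
position: [0.6216, -0.0152, 0.043]
orientation: [-2.282, 2.159, 0.005]
ft_force: [-1.9, 4.5, -1.4]
finger_gap: 0.0679
grasp_force: 56.9
```

```bash
python3 st.py
```

```text
jig [-0.034   0.0597] z 0.043 Fjig [-1.6  4.6 -1.4] gap 0.0679 gf 56.9 j6 -1.65 t 34.0
```

Request:
play_rows(increments=[[0, -0.004, 0, 0, 0, 0], [0, -0.004, 0, 0, 0, 0], [0, 0, 0, 0, 0, 0]])

```text
time: 34.42
position: [0.6229, -0.0151, 0.0429]
orientation: [2.282, -2.158, -0.007]
ft_force: [-5.0, 3.9, 1.2]
finger_gap: 0.0674
grasp_force: 57.1
```

Request:
play_rows(increments=[[0, -0.004, 0, 0, 0, 0], [0, 0, 0, 0, 0, 0]])

```text
time: 34.67
position: [0.623, -0.0151, 0.0428]
orientation: [2.281, -2.157, -0.008]
ft_force: [-8.2, 3.8, 4.0]
finger_gap: 0.068
grasp_force: 57.4
```

Request:
play_rows(increments=[[0, -0.004, 0, 0, 0, 0], [0, 0, 0, 0, 0, 0]])

```text
time: 34.92
position: [0.6232, -0.0151, 0.0427]
orientation: [2.28, -2.156, -0.01]
ft_force: [-11.8, 3.3, 6.3]
finger_gap: 0.0678
grasp_force: 57.7
```

```bash
python3 st.py
```

```text
jig [-0.0324  0.0597] z 0.0427 Fjig [-11.6   4.    6.3] gap 0.0678 gf 57.7 j6 -1.65 t 34.9
```

Request:
play_rows(increments=[[0, 0.004, 0.005, 0, 0, 0], [0, 0, 0, 0, 0, 0]])

```text
time: 35.17
position: [0.6231, -0.0151, 0.0423]
orientation: [2.281, -2.157, -0.008]
ft_force: [-11.9, 3.0, 11.4]
finger_gap: 0.0676
grasp_force: 58.2
```

Request:
play_rows(increments=[[0, 0.004, 0, 0, 0, 0], [0, 0, 0, 0, 0, 0], [0, 0, 0, 0, 0, 0]], claw=1)

```text
time: 35.55
position: [0.6256, -0.0164, 0.0421]
orientation: [-2.281, 2.16, -0.002]
ft_force: [0.4, 0.2, 0.3]
finger_gap: 0.0852
grasp_force: 0.0
```

Request:
play_rows(increments=[[0, 0.003, -0.06, 0, 0, 0], [0, 0, -0.09, 0, 0, 0], [0, 0, 0, 0, 0, 0], [0, 0, 0, 0, 0, 0]])

```text
time: 36.05
position: [0.6242, -0.0163, 0.0873]
orientation: [-2.281, 2.16, -0.001]
ft_force: [-0.8, 0.8, 0.3]
finger_gap: 0.0855
grasp_force: 0.0
```

```bash
python3 st.py; python3 go.py 0.472 0.061 0.085 98.2
```

```text
jig [-0.0315  0.0585] z 0.0873 Fjig [-0.8  0.8  0.3] gap 0.0855 gf 0.0 j6 -1.65 t 36.0
target [0.472 0.061 0.085] cur [ 0.6242 -0.0163  0.0873] yaw -86.9 | rz total -0.056 then shift total [-0.327  0.465  0.008] rows 3 j6 -1.65 F [-0.8  0.8  0.3] gap 0.0855 t 36.0
```

Look again before gripping block 3, once above it.

Request:
play_rows(increments=[[0, 0.09, 0, 0, 0, 0], [-0.005, 0, 0, 0, 0, -0.056], [-0.0815, 0.0938, 0.002, 0, 0, 0], [-0.0815, 0.0938, 0.002, 0, 0, 0], [-0.0815, 0.0938, 0.002, 0, 0, 0], [-0.0815, 0.0938, 0.002, 0, 0, 0], [0, 0, 0, 0, 0, 0], [0, 0, 0, 0, 0, 0]])

```text
time: 37.05
position: [0.472, 0.0645, 0.0844]
orientation: [-2.374, 2.057, -0.001]
ft_force: [0.7, 0.4, -0.1]
finger_gap: 0.0854
grasp_force: 0.0
```

```bash
python3 - <<'E'
from h import *
b,o,m=blocks(viewer.get_image("top"))
for t in b: print(np.round(t,3), w2j(t[:2]).round(4))
E
python3 go.py 0.472 0.061 0.04 98.2
```

```text
[ 0.43  -0.376 70.03  40.58   6.072] [-0.2449 -0.2904]
[ 0.442  0.397 70.    40.     0.   ] [-0.1906  0.4812]
[ 6.2200e-01 -3.6000e-02  7.6426e+01  6.8366e+01 -8.6934e+01] [-0.035   0.0395]
target [0.472 0.061 0.04 ] cur [0.4724 0.0644 0.0845] yaw -81.8 | rz total -0.0 then shift total [0.011 0.003 0.148] rows 1 j6 -1.58 F [ 0.6 -0.  -1.1] gap 0.0855 t 37.1
```

Request:
play_rows(increments=[[0.011, 0.003, 0.07, 0, 0, 0], [0, 0, 0.076, 0, 0, 0], [0, 0, 0, 0, 0, 0]])

```text
time: 37.48
position: [0.4705, 0.0605, 0.0393]
orientation: [2.371, -2.057, -0.003]
ft_force: [-0.5, 0.0, 0.1]
finger_gap: 0.0854
grasp_force: 0.0
```

Request:
play_rows(increments=[[0, 0, 0, 0, 0, 0], [0, 0, 0, 0, 0, 0], [0, 0, 0, 0, 0, 0], [0, 0, 0, 0, 0, 0]], claw=0)

```text
time: 37.98
position: [0.4722, 0.061, 0.0419]
orientation: [-2.373, 2.057, -0.003]
ft_force: [-1.4, -1.1, 6.7]
finger_gap: 0.0679
grasp_force: 56.9
```

Request:
play_rows(increments=[[0, 0, -0.033, 0, 0, 0], [0, 0, 0, 0, 0, 0.056], [0, 0, 0, 0, 0, 0], [0, 0, 0, 0, 0, 0]])

```text
time: 38.48
position: [0.4713, 0.0612, 0.0509]
orientation: [-2.283, 2.158, -0.0]
ft_force: [-0.3, -0.4, -1.6]
finger_gap: 0.0681
grasp_force: 56.9
```

```bash
python3 st.py; python3 go.py j -0.042 0.107 0.050 90
```

```text
jig [-0.1799  0.1443] z 0.0509 Fjig [-0.4 -0.4 -1.6] gap 0.0681 gf 56.9 j6 -1.5 t 38.5
target [0.611  0.0315 0.05  ] cur [0.4713 0.0612 0.0509] yaw -86.8 | rz total 0.001 then shift total [ 0.124 -0.46   0.003] rows 3 j6 -1.5 F [-0.3 -0.4 -1.6] gap 0.0681 t 38.5
```

Request:
play_rows(increments=[[0.0155, -0.0575, 0, 0, 0, 0.001], [0.0155, -0.0575, 0, 0, 0, 0], [0.0155, -0.0575, 0, 0, 0, 0], [0.0155, -0.0575, 0, 0, 0, 0], [0.0155, -0.0575, 0, 0, 0, 0], [0.0155, -0.0575, 0, 0, 0, 0], [0.0155, -0.0575, 0, 0, 0, 0], [0.0155, -0.0575, 0, 0, 0, 0], [0, 0, 0, 0, 0, 0], [0, 0, 0.015, 0, 0, 0], [0, 0, 0.01, 0, 0, 0], [0.008, -0.008, 0, 0, 0, 0], [0.008, -0.008, 0, 0, 0, 0], [0, 0, 0, 0, 0, 0]])

```text
time: 40.22
position: [0.6165, 0.0266, 0.0434]
orientation: [-2.279, 2.162, -0.001]
ft_force: [0.2, -0.7, -1.7]
finger_gap: 0.0679
grasp_force: 56.9
```

Request:
play_rows(increments=[[0.004, -0.004, 0, 0, 0, 0], [0, 0, 0, 0, 0, 0]])

```text
time: 40.48
position: [0.6174, 0.0256, 0.0432]
orientation: [-2.28, 2.162, -0.0]
ft_force: [0.2, 0.4, -1.2]
finger_gap: 0.0681
grasp_force: 57.0
```

Request:
play_rows(increments=[[0.004, -0.004, 0, 0, 0, 0], [0, 0, 0, 0, 0, 0]])

```text
time: 40.72
position: [0.6183, 0.0249, 0.043]
orientation: [-2.28, 2.162, 0.002]
ft_force: [-0.6, 2.2, -1.6]
finger_gap: 0.0681
grasp_force: 57.0
```

```bash
python3 st.py
```

```text
jig [-0.0351  0.1   ] z 0.043 Fjig [-0.5  2.2 -1.6] gap 0.0681 gf 57.0 j6 -1.58 t 40.7
```

Request:
play_rows(increments=[[0.003, -0.004, 0, 0, 0, 0], [0, -0.004, 0, 0, 0, 0], [0, 0, 0, 0, 0, 0]])

```text
time: 41.1
position: [0.6198, 0.0249, 0.0426]
orientation: [-2.28, 2.161, 0.005]
ft_force: [-3.0, 5.4, -2.1]
finger_gap: 0.0681
grasp_force: 57.0
```

Request:
play_rows(increments=[[0, -0.004, 0, 0, 0, 0], [0, -0.004, 0, 0, 0, 0], [0, 0, 0, 0, 0, 0]])

```text
time: 41.48
position: [0.621, 0.025, 0.0425]
orientation: [2.279, -2.16, -0.007]
ft_force: [-6.0, 4.8, 1.7]
finger_gap: 0.0682
grasp_force: 57.3
```

Request:
play_rows(increments=[[0, -0.003, 0, 0, 0, 0], [0, 0, 0, 0, 0, 0]])

```text
time: 41.72
position: [0.6211, 0.025, 0.0424]
orientation: [2.278, -2.159, -0.009]
ft_force: [-9.5, 4.3, 3.5]
finger_gap: 0.0684
grasp_force: 57.6
```

```bash
python3 st.py
```

```text
jig [-0.0322  0.0999] z 0.0424 Fjig [-9.2  4.9  3.5] gap 0.0684 gf 57.6 j6 -1.59 t 41.7
```

Request:
play_rows(increments=[[0, 0.003, 0.005, 0, 0, 0], [0, 0, 0, 0, 0, 0]])

```text
time: 41.98
position: [0.6211, 0.0249, 0.042]
orientation: [2.28, -2.16, -0.007]
ft_force: [-10.2, 4.9, 9.7]
finger_gap: 0.0682
grasp_force: 58.2
```

Request:
play_rows(increments=[[0, 0.004, 0, 0, 0, 0], [0, 0, 0, 0, 0, 0], [0, 0, 0, 0, 0, 0]], claw=1)

```text
time: 42.35
position: [0.6228, 0.0236, 0.0418]
orientation: [-2.279, 2.161, -0.002]
ft_force: [0.6, -0.6, 0.7]
finger_gap: 0.0852
grasp_force: 0.0
```

Request:
play_rows(increments=[[0, 0.003, -0.06, 0, 0, 0], [0, 0, -0.12, 0, 0, 0], [0, 0.1, 0, 0, 0, 0], [0, 0.15, 0, 0, 0, 0], [0, 0.15, 0, 0, 0, 0], [0, 0, 0, 0, 0, 0], [0, 0, 0, 0, 0, 0]])

```text
time: 43.22
position: [0.5029, 0.0175, 0.097]
orientation: [-2.278, 2.16, -0.003]
ft_force: [0.5, -0.3, 1.1]
finger_gap: 0.0852
grasp_force: 0.0
```

```bash
python3 st.py; python3 - <<'E'
from h import *
b,o,m=blocks(viewer.get_image("top"))
for t in b: print(np.round(t,3), w2j(t[:2]).round(4))
E
python3 go.py 0.43 -0.376 0.09 96.3
```

```text
jig [-0.1506  0.0989] z 0.097 Fjig [ 0.5 -0.3  1.1] gap 0.0852 gf 0.0 j6 -1.59 t 43.2
[ 0.43  -0.377 70.574 41.002  5.528] [-0.2447 -0.2905]
[ 0.442  0.397 70.    40.     0.   ] [-0.1906  0.4812]
[ 0.451  0.189 71.271 40.298 -2.386] [-0.1936  0.2731]
[  0.51    0.484 125.     32.      0.   ] [-0.1185  0.5644]
[  0.664   0.192 165.511  68.89   86.769] [0.02   0.2646]
target [ 0.43  -0.376  0.09 ] cur [0.5034 0.0175 0.0969] yaw -87.0 | rz total -0.036 then shift total [1.277 0.387 0.023] rows 7 j6 -1.59 F [ 0.  -0.4 -0.4] gap 0.0852 t 43.3
```

Request:
play_rows(increments=[[0, 0, 0, 0, 0, -0.036], [0.1277, 0.0387, 0, 0, 0, 0], [0.1277, 0.0387, 0, 0, 0, 0], [0.1277, 0.0387, 0, 0, 0, 0], [0.1277, 0.0387, 0, 0, 0, 0], [0.1277, 0.0387, 0, 0, 0, 0], [0.1277, 0.0387, 0, 0, 0, 0], [0.1277, 0.0387, 0, 0, 0, 0], [0.1277, 0.0387, 0, 0, 0, 0], [0.1277, 0.0387, 0, 0, 0, 0], [0.1277, 0.0387, 0, 0, 0, 0], [0, 0, 0, 0, 0, 0], [0, 0, 0, 0, 0, 0]])

```text
time: 44.9
position: [0.4285, -0.3762, 0.0955]
orientation: [-2.339, 2.096, 0.0]
ft_force: [0.4, 0.9, 0.6]
finger_gap: 0.0854
grasp_force: 0.0
```

```bash
python3 - <<'E'
from h import *
im=viewer.get_image("top");b,o,m=blocks(im)
for t in b: print(np.round(t,3), w2j(t[:2]).round(4))
cv2.imwrite("pics/t5.png",im[40:290,140:540][:,:,::-1].repeat(2,0).repeat(2,1))
E
python3 go.py 0.43 -0.376 0.04 96.1
```

```text
[ 0.451  0.189 72.038 40.703 -3.122] [-0.1933  0.2735]
[ 0.484  0.406 71.    41.     0.   ] [-0.1487  0.4884]
[  0.51    0.484 126.     33.      0.   ] [-0.118   0.5638]
[ 6.20000e-01 -1.40000e-02  1.20272e+02  6.88780e+01 -8.67480e+01] [-0.0353  0.0613]
[ 6.68000e-01  1.06000e-01  3.35207e+02  7.12680e+01 -8.94440e+01] [0.0189 0.1785]
target [ 0.43  -0.376  0.04 ] cur [ 0.4285 -0.3756  0.0955] yaw -83.7 | rz total 0.002 then shift total [ 0.002 -0.005  0.185] rows 1 j6 -2.4 F [-0.4 -0.7  0.5] gap 0.0852 t 45.0
```

View pics/t5.png

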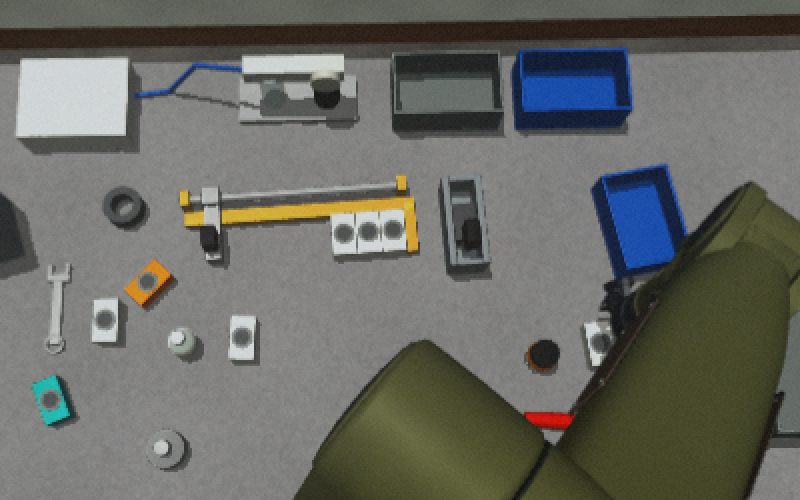

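Three blocks stand in a closed row at (344–394,232). The sixth block was knocked to (105,320), about 4 cm from before. Block 4 is under the gripper at (598,342).

Request:
play_rows(increments=[[0.002, -0.005, 0.09, 0, 0, 0], [0, 0, 0.093, 0, 0, 0], [0, 0, 0, 0, 0, 0]])

```text
time: 45.32
position: [0.4285, -0.3741, 0.0389]
orientation: [-2.341, 2.094, 0.007]
ft_force: [0.1, 1.1, 0.1]
finger_gap: 0.0856
grasp_force: 0.0
```

Request:
play_rows(increments=[[0, 0, 0, 0, 0, 0], [0, 0, 0, 0, 0, 0], [0, 0, 0, 0, 0, 0], [0, 0, 0, 0, 0, 0]], claw=0)

```text
time: 45.82
position: [0.4306, -0.3768, 0.0423]
orientation: [-2.34, 2.095, -0.004]
ft_force: [-0.5, 2.2, 6.4]
finger_gap: 0.0682
grasp_force: 57.3
```

Request:
play_rows(increments=[[0, 0, -0.033, 0, 0, 0], [0, 0, 0, 0, 0, 0.038], [0, 0, 0, 0, 0, 0], [0, 0, 0, 0, 0, 0]])

```text
time: 46.32
position: [0.4296, -0.3765, 0.0508]
orientation: [2.277, -2.164, 0.0]
ft_force: [-0.7, 0.1, -1.7]
finger_gap: 0.0679
grasp_force: 56.8
```

```bash
python3 st.py; python3 go.py j -0.15 0.147 0.050 90; python3 -c "
from h import *
print(pix2w('top',[[411,217]],.05))"
```

```text
jig [-0.2456 -0.2905] z 0.0508 Fjig [-0.7  0.1 -1.7] gap 0.0679 gf 56.8 j6 -2.34 t 46.3
target [0.5009 0.0655 0.05  ] cur [ 0.4296 -0.3765  0.0508] yaw -87.1 | rz total -0.003 then shift total [-1.458 -0.319  0.003] rows 8 j6 -2.34 F [-0.7  0.1 -1.7] gap 0.0679 t 46.3
[[ 0.40942759 -0.27932521  0.05      ]]
```

Request:
play_rows(increments=[[-0.036, -0.085, 0, 0, 0, -0.003], [-0.036, -0.085, 0, 0, 0, 0], [-0.036, -0.085, 0, 0, 0, 0], [0, 0, 0, 0, 0, 0], [-0.1, -0.005, 0, 0, 0, 0], [-0.1, -0.005, 0, 0, 0, 0], [-0.1, -0.005, 0, 0, 0, 0], [-0.061, 0.047, 0, 0, 0, 0], [-0.061, 0.047, 0, 0, 0, 0], [-0.117, -0.006, 0, 0, 0, 0], [-0.117, -0.006, 0, 0, 0, 0], [-0.117, -0.006, 0, 0, 0, 0], [-0.117, -0.006, 0, 0, 0, 0], [-0.116, -0.027, 0, 0, 0, 0], [-0.116, -0.027, 0, 0, 0, 0], [-0.116, -0.027, 0, 0, 0, 0], [-0.116, -0.027, 0, 0, 0, 0], [0, 0, 0, 0, 0, 0], [0, 0, 0, 0, 0, 0]])

```text
time: 48.7
position: [0.4973, 0.0657, 0.0505]
orientation: [2.281, -2.159, 0.0]
ft_force: [0.5, -0.2, -2.2]
finger_gap: 0.0677
grasp_force: 56.9
```

```bash
python3 st.py; python3 go.py j -0.042 0.147 0.050 90
```

```text
jig [-0.1536  0.1473] z 0.0505 Fjig [ 0.5 -0.3 -2.2] gap 0.0677 gf 56.9 j6 -1.49 t 48.7
target [0.6088 0.0715 0.05  ] cur [0.4973 0.0657 0.0505] yaw -86.9 | rz total -0.0 then shift total [ 0.001 -0.372  0.002] rows 2 j6 -1.49 F [ 0.5 -0.2 -2.2] gap 0.0677 t 48.7
```

Request:
play_rows(increments=[[0, -0.093, 0, 0, 0, 0], [0, -0.093, 0, 0, 0, 0], [0, -0.093, 0, 0, 0, 0], [0, -0.093, 0, 0, 0, 0], [0, 0, 0, 0, 0, 0], [0, 0, 0.015, 0, 0, 0], [0, 0, 0.01, 0, 0, 0], [0.008, -0.008, 0, 0, 0, 0], [0.008, -0.008, 0, 0, 0, 0], [0, 0, 0, 0, 0, 0]])

```text
time: 49.95
position: [0.6148, 0.0678, 0.0432]
orientation: [-2.281, 2.16, -0.001]
ft_force: [-0.4, 0.5, -0.8]
finger_gap: 0.0677
grasp_force: 57.0
```

Request:
play_rows(increments=[[0.004, -0.004, 0, 0, 0, 0], [0, 0, 0, 0, 0, 0]])

```text
time: 50.2
position: [0.6158, 0.0668, 0.0431]
orientation: [-2.281, 2.16, -0.0]
ft_force: [-0.2, 0.2, -1.7]
finger_gap: 0.0679
grasp_force: 57.0
```

Request:
play_rows(increments=[[0.004, -0.004, 0, 0, 0, 0], [0, 0, 0, 0, 0, 0]])

```text
time: 50.45
position: [0.617, 0.0657, 0.0431]
orientation: [-2.281, 2.16, 0.0]
ft_force: [0.3, 0.4, -2.2]
finger_gap: 0.0677
grasp_force: 57.0
```

```bash
python3 st.py
```

```text
jig [-0.0342  0.1408] z 0.0431 Fjig [ 0.4  0.4 -2.2] gap 0.0677 gf 57.0 j6 -1.52 t 50.5
```

Request:
play_rows(increments=[[0.004, 0, 0, 0, 0, 0], [0, 0, 0, 0, 0, 0]])

```text
time: 50.7
position: [0.6169, 0.0654, 0.0431]
orientation: [-2.281, 2.158, 0.002]
ft_force: [0.4, 4.5, -2.2]
finger_gap: 0.068
grasp_force: 57.0
```

Request:
play_rows(increments=[[0.004, 0, 0, 0, 0, 0], [0, 0, 0, 0, 0, 0]])

```text
time: 50.95
position: [0.6169, 0.0653, 0.0432]
orientation: [-2.281, 2.156, 0.005]
ft_force: [-0.9, 7.3, -2.1]
finger_gap: 0.0678
grasp_force: 57.0
```

Request:
play_rows(increments=[[0, -0.004, 0, 0, 0, 0], [0, -0.004, 0, 0, 0, 0], [0, 0, 0, 0, 0, 0]])

```text
time: 51.32
position: [0.6176, 0.0654, 0.0428]
orientation: [-2.282, 2.158, 0.008]
ft_force: [-5.7, 9.1, 1.0]
finger_gap: 0.0681
grasp_force: 57.3
```

```bash
python3 st.py
```

```text
jig [-0.0336  0.1404] z 0.0428 Fjig [-5.2  9.4  1. ] gap 0.0681 gf 57.3 j6 -1.52 t 51.3
```

Request:
play_rows(increments=[[-0.004, -0.004, 0, 0, 0, 0], [0, -0.003, 0, 0, 0, 0], [0, 0, 0, 0, 0, 0]])

```text
time: 51.7
position: [0.6188, 0.0655, 0.0426]
orientation: [2.281, -2.157, -0.007]
ft_force: [-6.6, 5.5, 1.8]
finger_gap: 0.0678
grasp_force: 57.5
```

Request:
play_rows(increments=[[0, -0.004, 0, 0, 0, 0], [0, 0, 0, 0, 0, 0]])

```text
time: 51.95
position: [0.6189, 0.0655, 0.0426]
orientation: [2.28, -2.156, -0.009]
ft_force: [-10.9, 4.0, 6.2]
finger_gap: 0.068
grasp_force: 57.8
```

```bash
python3 st.py
```

```text
jig [-0.0322  0.1405] z 0.0426 Fjig [-10.6   4.6   6.2] gap 0.068 gf 57.8 j6 -1.52 t 52.0
```

Fence reached. Release, then go to block 5 at (0.451, 0.189), angle −2.7°.

Request:
play_rows(increments=[[0, 0.003, 0.005, 0, 0, 0], [0, 0, 0, 0, 0, 0]])

```text
time: 52.2
position: [0.6188, 0.0655, 0.0424]
orientation: [2.281, -2.157, -0.007]
ft_force: [-12.0, 4.1, 13.0]
finger_gap: 0.0681
grasp_force: 58.7
```

Request:
play_rows(increments=[[0, 0.004, 0, 0, 0, 0], [0, 0, 0, 0, 0, 0], [0, 0, 0, 0, 0, 0]], claw=1)

```text
time: 52.58
position: [0.6211, 0.0643, 0.0418]
orientation: [-2.281, 2.16, -0.002]
ft_force: [0.4, 0.1, 0.7]
finger_gap: 0.0855
grasp_force: 0.0
```

Request:
play_rows(increments=[[0, 0.003, -0.06, 0, 0, 0], [0, 0, -0.09, 0, 0, 0], [0, 0, 0, 0, 0, 0]])

```text
time: 52.95
position: [0.6222, 0.0648, 0.0901]
orientation: [-2.278, 2.157, -0.006]
ft_force: [-0.2, 0.5, 0.3]
finger_gap: 0.0854
grasp_force: 0.0
```

```bash
python3 st.py; python3 go.py 0.451 0.189 0.085 87.2
```

```text
jig [-0.029   0.1396] z 0.0901 Fjig [-0.2  0.5  0.3] gap 0.0854 gf 0.0 j6 -1.52 t 53.0
target [0.451 0.189 0.085] cur [0.6222 0.0648 0.0901] yaw -86.9 | rz total 0.066 then shift total [-0.386  0.59   0.017] rows 4 j6 -1.52 F [-0.2  0.5  0.3] gap 0.0854 t 53.0
```

Request:
play_rows(increments=[[0, 0.0, 0, 0, 0, 0.066], [0, 0.118, 0, 0, 0, 0], [-0.0965, 0.118, 0, 0, 0, 0], [-0.0965, 0.118, 0, 0, 0, 0], [-0.0965, 0.118, 0, 0, 0, 0], [-0.0965, 0.118, 0, 0, 0, 0], [0, 0, 0, 0, 0, 0], [0, 0, 0, 0, 0, 0]])

```text
time: 53.95
position: [0.4492, 0.189, 0.0869]
orientation: [-2.166, 2.274, -0.001]
ft_force: [0.5, 0.3, 0.3]
finger_gap: 0.0852
grasp_force: 0.0
```

```bash
python3 - <<'E'
from h import *
b,o,m=blocks(viewer.get_image("top"))
for t in b: print(np.round(t,3), w2j(t[:2]).round(4))
E
python3 go.py 0.451 0.189 0.04 87.2
```

```text
[ 0.483  0.406 70.    40.     0.   ] [-0.1492  0.4879]
[ 6.19000e-01  6.00000e-03  1.59605e+02  6.84900e+01 -8.68550e+01] [-0.035  0.081]
target [0.451 0.189 0.04 ] cur [0.4495 0.1887 0.0868] yaw -92.8 | rz total -0.0 then shift total [-0.001 -0.005  0.156] rows 1 j6 -1.12 F [-0.5 -0.1  0.7] gap 0.0855 t 54.0
```

Request:
play_rows(increments=[[-0.001, -0.005, 0.076, 0, 0, 0], [0, 0, 0.078, 0, 0, 0], [0, 0, 0, 0, 0, 0]])

```text
time: 54.38
position: [0.4495, 0.1878, 0.039]
orientation: [2.162, -2.275, -0.001]
ft_force: [-0.4, 0.3, 0.1]
finger_gap: 0.0855
grasp_force: 0.0
```

Request:
play_rows(increments=[[0, 0, 0, 0, 0, 0], [0, 0, 0, 0, 0, 0], [0, 0, 0, 0, 0, 0], [0, 0, 0, 0, 0, 0]], claw=0)

```text
time: 54.88
position: [0.4512, 0.189, 0.0417]
orientation: [-2.165, 2.275, -0.003]
ft_force: [-0.8, -2.7, 6.7]
finger_gap: 0.0682
grasp_force: 57.0
```

Request:
play_rows(increments=[[0, 0, -0.033, 0, 0, 0], [0, 0, 0, 0, 0, -0.066], [0, 0, 0, 0, 0, 0], [0, 0, 0, 0, 0, 0]])

```text
time: 55.38
position: [0.4501, 0.1893, 0.0506]
orientation: [-2.28, 2.161, 0.0]
ft_force: [0.3, -0.2, -2.7]
finger_gap: 0.0682
grasp_force: 57.2
```

```bash
python3 st.py; python3 go.py j -0.042 0.187 0.050 90
```

```text
jig [-0.1939  0.2734] z 0.0506 Fjig [ 0.3 -0.3 -2.7] gap 0.0682 gf 57.2 j6 -1.23 t 55.4
target [0.6066 0.1114 0.05  ] cur [0.4501 0.1893 0.0506] yaw -87.0 | rz total -0.001 then shift total [ 0.288 -0.506  0.002] rows 3 j6 -1.23 F [ 0.3 -0.2 -2.7] gap 0.0682 t 55.4
```

Request:
play_rows(increments=[[0.072, -0.05, 0, 0, 0, -0.001], [0.072, -0.05, 0, 0, 0, 0], [0.072, -0.05, 0, 0, 0, 0], [0.072, -0.05, 0, 0, 0, 0], [0, -0.0765, 0, 0, 0, 0], [0, -0.0765, 0, 0, 0, 0], [0, -0.0765, 0, 0, 0, 0], [0, -0.0765, 0, 0, 0, 0], [0, 0, 0, 0, 0, 0], [0, 0, 0.015, 0, 0, 0], [0, 0, 0.01, 0, 0, 0], [0.008, -0.008, 0, 0, 0, 0], [0.008, -0.008, 0, 0, 0, 0], [0, 0, 0, 0, 0, 0]])

```text
time: 57.12
position: [0.6119, 0.1067, 0.043]
orientation: [-2.282, 2.158, -0.001]
ft_force: [-0.0, 0.1, -1.7]
finger_gap: 0.0683
grasp_force: 57.3
```

Request:
play_rows(increments=[[0.004, -0.004, 0, 0, 0, 0], [0, 0, 0, 0, 0, 0]])

```text
time: 57.38
position: [0.6129, 0.1057, 0.0429]
orientation: [-2.283, 2.158, -0.0]
ft_force: [0.2, -0.1, -2.6]
finger_gap: 0.0685
grasp_force: 57.3
```

Request:
play_rows(increments=[[0.004, -0.004, 0, 0, 0, 0], [0, 0, 0, 0, 0, 0]])

```text
time: 57.62
position: [0.6141, 0.1046, 0.0428]
orientation: [-2.283, 2.158, -0.0]
ft_force: [0.1, 0.3, -1.7]
finger_gap: 0.0681
grasp_force: 57.3
```

```bash
python3 st.py
```

```text
jig [-0.0348  0.1798] z 0.0428 Fjig [ 0.1  0.3 -1.7] gap 0.0681 gf 57.3 j6 -1.46 t 57.6
```

Request:
play_rows(increments=[[0.005, -0.002, 0, 0, 0, 0], [0, 0, 0, 0, 0, 0]])

```text
time: 57.88
position: [0.6143, 0.1042, 0.0428]
orientation: [-2.283, 2.157, 0.004]
ft_force: [-2.5, 5.4, -1.3]
finger_gap: 0.068
grasp_force: 57.4
```

Request:
play_rows(increments=[[0.003, -0.004, 0, 0, 0, 0], [0, -0.004, 0, 0, 0, 0], [0, 0, 0, 0, 0, 0]])

```text
time: 58.25
position: [0.6154, 0.1042, 0.0424]
orientation: [-2.284, 2.157, 0.008]
ft_force: [-4.9, 6.5, -0.1]
finger_gap: 0.0681
grasp_force: 57.5
```

Request:
play_rows(increments=[[0, -0.004, 0, 0, 0, 0], [0, 0, 0, 0, 0, 0]])

```text
time: 58.5
position: [0.6163, 0.1043, 0.0422]
orientation: [2.284, -2.157, -0.008]
ft_force: [-5.2, 7.0, -1.4]
finger_gap: 0.0677
grasp_force: 57.4
```

```bash
python3 st.py
```

```text
jig [-0.0326  0.1794] z 0.0422 Fjig [-4.8  7.3 -1.4] gap 0.0677 gf 57.4 j6 -1.46 t 58.5
```

Request:
play_rows(increments=[[0, -0.004, 0, 0, 0, 0], [0, -0.002, 0, 0, 0, 0], [0, 0, 0, 0, 0, 0]])

```text
time: 58.88
position: [0.6167, 0.1043, 0.042]
orientation: [2.283, -2.156, -0.011]
ft_force: [-7.9, 7.8, 1.5]
finger_gap: 0.0676
grasp_force: 57.8
```

Request:
play_rows(increments=[[0, 0.003, 0.005, 0, 0, 0], [0, 0, 0, 0, 0, 0]])

```text
time: 59.12
position: [0.6167, 0.1043, 0.0418]
orientation: [2.284, -2.157, -0.009]
ft_force: [-10.6, 6.3, 8.8]
finger_gap: 0.068
grasp_force: 58.5
```

Request:
play_rows(increments=[[0, 0.004, 0, 0, 0, 0], [0, 0, 0, 0, 0, 0], [0, 0, 0, 0, 0, 0]], claw=1)

```text
time: 59.5
position: [0.6186, 0.1022, 0.0415]
orientation: [-2.282, 2.158, -0.001]
ft_force: [0.0, 0.9, -0.9]
finger_gap: 0.0854
grasp_force: 0.0
```

Request:
play_rows(increments=[[0, 0.003, -0.06, 0, 0, 0], [0, 0, -0.12, 0, 0, 0], [0, 0.1, 0, 0, 0, 0], [0, 0.1, 0, 0, 0, 0], [0, 0.1, 0, 0, 0, 0], [0, 0, 0, 0, 0, 0], [0, 0, 0, 0, 0, 0]])

```text
time: 60.38
position: [0.5287, 0.0975, 0.0966]
orientation: [-2.282, 2.157, -0.003]
ft_force: [-0.0, 0.8, -0.1]
finger_gap: 0.086
grasp_force: 0.0
```

```bash
python3 st.py;  python3 - <<'E'
from h import *
im=viewer.get_image("top");b,o,m=blocks(im)
for t in b: print(np.round(t,3), w2j(t[:2]).round(4))
cv2.imwrite("pics/t6.png",cv2.resize(im[110:280,130:380][:,:,::-1],None,fx=3,fy=3,interpolation=cv2.INTER_CUBIC))
print(pix2w("top",[[130+x/3,110+y/3] for x,y in [(0,0)]],.03))
E
python3 go.py 0.483 0.406 0.1 90
```

```text
jig [-0.1205  0.1774] z 0.0966 Fjig [ 0.   0.8 -0.1] gap 0.086 gf 0.0 j6 -1.44 t 60.4
[ 0.483  0.406 70.    40.     0.   ] [-0.1492  0.4879]
[  0.51    0.484 125.     32.      0.   ] [-0.1185  0.5644]
[ 6.21000e-01 -1.90000e-02  1.09439e+02  6.87100e+01 -8.68550e+01] [-0.0352  0.0559]
[[0.79047263 0.62363164 0.03      ]]
target [0.483 0.406 0.1  ] cur [0.5289 0.0976 0.0963] yaw -86.8 | rz total 0.036 then shift total [-1.028  0.153 -0.012] rows 6 j6 -1.44 F [ 0.7  0.6 -0.3] gap 0.0855 t 60.4
```

View pics/t6.png

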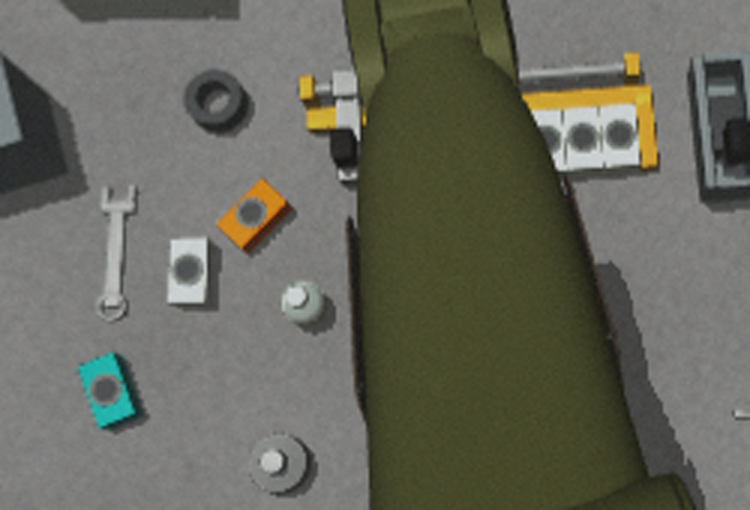

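Row of blocks still closed at crop (550–620,133). The last block is at crop (188,270), with the orange look-alike beside it at (252,214) and the bottle at (303,302), so I'll carry it over the orange one.

```bash
python3 - <<'E'
from h import *
q=lambda x,y:[130+x/3,110+y/3]
print("bottle cap",pix2w("top",[q(297,297)],.07),"body",pix2w("top",[q(303,301)],.03), "edge near orange",pix2w("top",[q(303,281)],.05))
print("orange corners",pix2w("top",[q(263,179),q(290,205),q(243,250),q(217,220)],.03))
print("last block corners",pix2w("top",[q(172,238),q(209,239),q(206,303),q(168,301)],.03))
print("jaw grip",j2w(-.036,.315))
E
python3 go.py 0.483 0.406 0.1 89
```

```text
bottle cap [[0.44202313 0.27977269 0.07      ]] body [[0.44537457 0.28183569 0.03      ]] edge near orange [[0.46267254 0.27822406 0.05      ]]
orange corners [[0.57940585 0.32788152 0.03      ]
 [0.54997683 0.29822787 0.03      ]
 [0.50161385 0.34657685 0.03      ]
 [0.53495461 0.37530352 0.03      ]]
last block corners [[0.51617031 0.4220921  0.03      ]
 [0.5143091  0.38294828 0.03      ]
 [0.44529787 0.38327279 0.03      ]
 [0.44823966 0.42306795 0.03      ]]
jaw grip [0.60553817 0.23954468]
target [0.483 0.406 0.1  ] cur [0.5289 0.0976 0.0963] yaw -86.8 | rz total 0.047 then shift total [-1.025  0.171 -0.012] rows 6 j6 -1.44 F [ 0.7  0.6 -0.3] gap 0.0855 t 60.4
```

Request:
play_rows(increments=[[0, 0, -0.02, 0, 0, 0.047], [-0.1, 0, 0, 0, 0, 0], [-0.12, 0.0, 0, 0, 0, 0], [-0.16, 0.0, 0, 0, 0, 0], [-0.16, 0.0, 0, 0, 0, 0], [-0.16, 0.03, 0, 0, 0, 0], [-0.165, 0.05, 0, 0, 0, 0], [-0.165, 0.06, 0, 0, 0, 0], [0, 0, 0, 0, 0, 0], [0, 0, 0, 0, 0, 0]])

```text
time: 61.68
position: [0.4912, 0.4071, 0.1011]
orientation: [2.202, -2.24, 0.001]
ft_force: [0.1, 0.2, -0.0]
finger_gap: 0.0853
grasp_force: 0.0
```

```bash
python3 go.py 0.483 0.406 0.04 89;  python3 - <<'E'
from h import *
im=viewer.get_image("top");b,o,m=blocks(im)
for t in b: print(np.round(t,3), w2j(t[:2]).round(4))
E
```

```text
target [0.483 0.406 0.04 ] cur [0.4912 0.4071 0.1011] yaw -91.0 | rz total 0.0 then shift total [0.004 0.027 0.204] rows 2 j6 -0.86 F [ 0.1  0.2 -0. ] gap 0.0853 t 61.7
[ 6.18000e-01  2.60000e-02  2.00313e+02  6.90700e+01 -8.67110e+01] [-0.0353  0.1013]
[ 6.67000e-01  1.06000e-01  3.35142e+02  7.11800e+01 -8.96280e+01] [0.0184 0.1786]
```

Request:
play_rows(increments=[[0.009, 0.03, 0.07, 0, 0, 0], [0, 0, 0.07, 0, 0, 0], [0, 0, 0.063, 0, 0, 0], [0, 0, 0, 0, 0, 0]])

```text
time: 62.22
position: [0.4812, 0.4028, 0.0388]
orientation: [2.198, -2.24, -0.0]
ft_force: [-0.2, 0.3, 0.2]
finger_gap: 0.085
grasp_force: 0.0
```

Request:
play_rows(increments=[[0, 0, 0, 0, 0, 0], [0, 0, 0, 0, 0, 0], [0, 0, 0, 0, 0, 0], [0, 0, 0, 0, 0, 0]], claw=0, squeeze=60)

```text
time: 62.72
position: [0.4828, 0.4051, 0.0419]
orientation: [-2.2, 2.239, -0.001]
ft_force: [1.1, -1.1, 6.0]
finger_gap: 0.068
grasp_force: 68.2
```

Request:
play_rows(increments=[[0, 0, -0.033, 0, 0, 0], [0, 0, 0, 0, 0, 0], [0, 0, 0, 0, 0, 0]])

```text
time: 63.1
position: [0.4816, 0.4045, 0.0503]
orientation: [2.202, -2.241, -0.0]
ft_force: [-0.7, 0.3, -2.3]
finger_gap: 0.0674
grasp_force: 67.7
```

```bash
python3 st.py; python3 go.py 0.537 0.36 0.092 89; python3 go.py 0.537 0.36 0.092 93.15
```

```text
jig [-0.1507  0.4866] z 0.0503 Fjig [-0.7  0.3 -2.3] gap 0.0674 gf 67.7 j6 -0.85 t 63.1
target [0.537 0.36  0.092] cur [0.4816 0.4045 0.0503] yaw -91.0 | rz total 0.0 then shift total [ 0.145 -0.187 -0.139] rows 2 j6 -0.85 F [-0.7  0.3 -2.3] gap 0.0674 t 63.1
target [0.537 0.36  0.092] cur [0.4816 0.4045 0.0503] yaw -91.0 | rz total -0.046 then shift total [ 0.158 -0.176 -0.139] rows 2 j6 -0.85 F [-0.7  0.3 -2.3] gap 0.0674 t 63.1
```

Request:
play_rows(increments=[[0, 0, -0.07, 0, 0, 0], [0, 0, -0.069, 0, 0, 0], [0, 0, 0, 0, 0, 0], [0.048, -0.062, 0, 0, 0, 0], [0.048, -0.062, 0, 0, 0, 0], [0.048, -0.062, 0, 0, 0, 0], [0.093, 0, 0, 0, 0, 0], [0.093, 0, 0, 0, 0, 0], [0.093, 0, 0, 0, 0, 0], [0.093, 0, 0, 0, 0, 0], [0.093, 0, 0, 0, 0, 0], [0, 0, 0, 0, 0, -0.046], [0, 0, 0, 0, 0, 0], [0, 0, 0, 0, 0, 0]])

```text
time: 64.85
position: [0.5348, 0.2205, 0.0919]
orientation: [2.28, -2.162, -0.0]
ft_force: [-0.1, -0.3, -1.6]
finger_gap: 0.0678
grasp_force: 68.0
```

```bash
python3 st.py; python3 go.py j -0.042 0.227 0.050 90
```

```text
jig [-0.1077  0.2999] z 0.0919 Fjig [-0.1 -0.3 -1.6] gap 0.0678 gf 68.0 j6 -1.23 t 64.8
target [0.6044 0.1513 0.05  ] cur [0.5348 0.2205 0.0919] yaw -87.0 | rz total -0.001 then shift total [ 0.243 -0.219  0.14 ] rows 2 j6 -1.23 F [-0.1 -0.3 -1.6] gap 0.0678 t 64.8
```

Request:
play_rows(increments=[[0.061, 0, 0, 0, 0, -0.001], [0.061, 0, 0, 0, 0, 0], [0.061, 0, 0, 0, 0, 0], [0.06, 0, 0, 0, 0, 0], [0, 0, 0.07, 0, 0, 0], [0, 0, 0.07, 0, 0, 0], [0, 0, 0, 0, 0, 0], [0, -0.055, 0, 0, 0, 0], [0, -0.055, 0, 0, 0, 0], [0, -0.055, 0, 0, 0, 0], [0, -0.054, 0, 0, 0, 0], [0, 0, 0, 0, 0, 0], [0, 0, 0.015, 0, 0, 0], [0, 0, 0.01, 0, 0, 0], [0.008, -0.008, 0, 0, 0, 0], [0.008, -0.008, 0, 0, 0, 0], [0, 0, 0, 0, 0, 0]])

```text
time: 66.97
position: [0.6094, 0.147, 0.0426]
orientation: [-2.283, 2.158, -0.0]
ft_force: [-0.2, 0.3, -1.6]
finger_gap: 0.0678
grasp_force: 68.0
```

Request:
play_rows(increments=[[0.004, -0.004, 0, 0, 0, 0], [0, 0, 0, 0, 0, 0]])

```text
time: 67.22
position: [0.6104, 0.1461, 0.0425]
orientation: [-2.283, 2.158, -0.0]
ft_force: [0.6, -0.7, -1.8]
finger_gap: 0.0679
grasp_force: 68.0
```

Request:
play_rows(increments=[[0.004, -0.004, 0, 0, 0, 0], [0, 0, 0, 0, 0, 0]])

```text
time: 67.47
position: [0.6117, 0.1449, 0.0425]
orientation: [-2.283, 2.158, -0.0]
ft_force: [0.2, -0.8, -0.9]
finger_gap: 0.0678
grasp_force: 68.0
```

```bash
python3 st.py
```

```text
jig [-0.0351  0.2202] z 0.0425 Fjig [ 0.1 -0.8 -0.9] gap 0.0678 gf 68.0 j6 -1.39 t 67.5
```

Request:
play_rows(increments=[[0.004, 0, 0, 0, 0, 0], [0, 0, 0, 0, 0, 0]])

```text
time: 67.72
position: [0.6116, 0.1437, 0.0425]
orientation: [2.283, -2.158, -0.0]
ft_force: [0.5, -0.9, -1.2]
finger_gap: 0.0676
grasp_force: 68.0
```

Request:
play_rows(increments=[[0.004, -0.003, 0, 0, 0, 0], [0, 0, 0, 0, 0, 0]])

```text
time: 67.97
position: [0.6126, 0.1427, 0.0425]
orientation: [-2.283, 2.158, 0.0]
ft_force: [0.3, 0.9, -2.0]
finger_gap: 0.0673
grasp_force: 68.0
```

Request:
play_rows(increments=[[0, -0.004, 0, 0, 0, 0], [0, -0.004, 0, 0, 0, 0], [0, 0, 0, 0, 0, 0]])

```text
time: 68.35
position: [0.6144, 0.1428, 0.0424]
orientation: [2.283, -2.157, -0.001]
ft_force: [-3.5, 0.7, 0.1]
finger_gap: 0.0679
grasp_force: 68.3
```

```bash
python3 st.py
```

```text
jig [-0.0325  0.2179] z 0.0424 Fjig [-3.5  0.8  0.1] gap 0.0679 gf 68.3 j6 -1.4 t 68.3
```

Request:
play_rows(increments=[[0.004, 0, 0, 0, 0, 0], [0.003, 0, 0, 0, 0, 0], [0, 0, 0, 0, 0, 0]])

```text
time: 68.72
position: [0.6144, 0.1425, 0.0425]
orientation: [-2.283, 2.156, 0.006]
ft_force: [-3.2, 7.2, -0.3]
finger_gap: 0.0678
grasp_force: 68.2
```

Request:
play_rows(increments=[[0, -0.004, 0, 0, 0, 0], [0, -0.004, 0, 0, 0, 0], [0, 0, 0, 0, 0, 0]])

```text
time: 69.1
position: [0.6146, 0.1424, 0.0422]
orientation: [2.283, -2.156, -0.01]
ft_force: [-10.8, 6.0, 5.1]
finger_gap: 0.0679
grasp_force: 68.8
```

```bash
python3 st.py
```

```text
jig [-0.0323  0.2175] z 0.0422 Fjig [-10.5   6.6   5.1] gap 0.0679 gf 68.8 j6 -1.4 t 69.1
```

Request:
play_rows(increments=[[0, 0.003, 0.005, 0, 0, 0], [0, 0, 0, 0, 0, 0]])

```text
time: 69.35
position: [0.6146, 0.1425, 0.042]
orientation: [-2.284, 2.157, 0.008]
ft_force: [-10.2, 4.9, 11.4]
finger_gap: 0.0678
grasp_force: 69.5
```

Request:
play_rows(increments=[[0, 0.004, 0, 0, 0, 0], [0, 0, 0, 0, 0, 0], [0, 0, 0, 0, 0, 0]], claw=1)

```text
time: 69.72
position: [0.6161, 0.1405, 0.0412]
orientation: [-2.282, 2.158, -0.001]
ft_force: [-0.6, -0.3, -0.5]
finger_gap: 0.0853
grasp_force: 0.0
```

Request:
play_rows(increments=[[0, 0.003, -0.06, 0, 0, 0], [0, 0, -0.12, 0, 0, 0], [0, 0, -0.18, 0, 0, 0], [0, 0, 0, 0, 0, 0.111], [0, 0, 0, 0, 0, 0.111], [0, 0, 0, 0, 0, 0.111], [0, 0, 0, 0, 0, 0.111], [0, 0, 0, 0, 0, 0.111], [0, 0, 0, 0, 0, 0.111], [0, 0, 0, 0, 0, 0.111], [0, 0, 0, 0, 0, 0.111], [0, 0, 0, 0, 0, 0.112], [0, 0, 0, 0, 0, 0], [0, 0, 0, 0, 0, 0]])

```text
time: 71.47
position: [0.6148, 0.1406, 0.1497]
orientation: [-0.093, 3.139, 0.0]
ft_force: [-1.0, 0.1, 0.2]
finger_gap: 0.0854
grasp_force: 0.0
```

```bash
python3 st.py; python3 go.py j -0.036 0.314 0.066 0
```

```text
jig [-0.0322  0.2157] z 0.1497 Fjig [-1.   0.1  0.2] gap 0.0854 gf 0.0 j6 0.17 t 71.5
target [0.6056 0.2385 0.066 ] cur [0.6148 0.1406 0.1497] yaw -176.6 | rz total 0.003 then shift total [0.013 0.328 0.279] rows 3 j6 0.17 F [-1.   0.1  0.2] gap 0.0854 t 71.5
```

Request:
play_rows(increments=[[0.004, 0.1, 0, 0, 0, 0.003], [0.004, 0.115, 0, 0, 0, 0], [0.005, 0.113, 0, 0, 0, 0], [0, 0, 0.1, 0, 0, 0], [0, 0, 0.1, 0, 0, 0], [0, 0, 0.079, 0, 0, 0], [0, 0, 0, 0, 0, 0], [0, 0, 0, 0, 0, 0]])

```text
time: 72.47
position: [0.606, 0.2389, 0.0664]
orientation: [-0.082, 3.139, 0.001]
ft_force: [0.4, -0.1, 0.1]
finger_gap: 0.0854
grasp_force: 0.0
```

Request:
play_rows(increments=[[0, 0, 0, 0, 0, 0], [0, 0, 0, 0, 0, 0], [0, 0, 0, 0, 0, 0], [0, 0, 0, 0, 0, 0], [0, 0, 0, 0, 0, 0]], claw=0, squeeze=40)

```text
time: 73.1
position: [0.6056, 0.2389, 0.0658]
orientation: [-0.081, 3.14, 0.0]
ft_force: [-1.3, -0.4, 4.8]
finger_gap: 0.0233
grasp_force: 41.2
```

Request:
play_rows(increments=[[0, -0.03, 0, 0, 0, 0], [0, -0.04, 0, 0, 0, 0], [0, -0.04, 0, 0, 0, 0], [0, -0.03, 0, 0, 0, 0], [0, -0.02, 0, 0, 0, 0], [0, -0.02, 0, 0, 0, 0], [0, 0, 0, 0, 0, 0], [0, 0, 0, 0, 0, 0]])

```text
time: 74.1
position: [0.6086, 0.1839, 0.0658]
orientation: [-0.08, 3.14, -0.001]
ft_force: [-0.9, -0.5, 5.8]
finger_gap: 0.0232
grasp_force: 41.5
```

```bash
python3 st.py
```

```text
jig [-0.036   0.2592] z 0.0658 Fjig [-0.9 -0.5  5.8] gap 0.0232 gf 41.5 j6 0.24 t 74.1
```

Request:
play_rows(increments=[[0, -0.009, 0, 0, 0, 0], [0, 0, 0, 0, 0, 0], [0, 0, 0, 0, 0, 0]])

```text
time: 74.47
position: [0.6087, 0.1817, 0.0658]
orientation: [-0.081, 3.14, 0.0]
ft_force: [-1.2, 0.6, 5.3]
finger_gap: 0.0234
grasp_force: 41.4
```

Request:
play_rows(increments=[[0, -0.007, 0, 0, 0, 0], [0, 0, 0, 0, 0, 0], [0, 0, 0, 0, 0, 0]])

```text
time: 74.85
position: [0.6088, 0.1799, 0.0658]
orientation: [-0.081, 3.14, 0.001]
ft_force: [-1.4, 2.0, 6.2]
finger_gap: 0.0236
grasp_force: 41.4
```

Request:
play_rows(increments=[[0, -0.007, 0, 0, 0, 0], [0, 0, 0, 0, 0, 0], [0, 0, 0, 0, 0, 0]])

```text
time: 75.22
position: [0.6088, 0.1797, 0.0658]
orientation: [-0.083, 3.14, 0.006]
ft_force: [-0.7, 7.5, 4.2]
finger_gap: 0.023
grasp_force: 41.3
```

```bash
python3 st.py
```

```text
jig [-0.036   0.2551] z 0.0658 Fjig [-0.3  7.5  4.2] gap 0.023 gf 41.3 j6 0.23 t 75.2
```

Request:
play_rows(increments=[[0, -0.008, 0, 0, 0, 0], [0, 0, 0, 0, 0, 0], [0, 0, 0, 0, 0, 0]])

```text
time: 75.6
position: [0.6089, 0.1796, 0.0659]
orientation: [-0.085, 3.14, 0.013]
ft_force: [-1.3, 15.9, 2.7]
finger_gap: 0.0232
grasp_force: 41.3
```

Request:
play_rows(increments=[[0, 0.012, 0, 0, 0, 0], [0, 0, 0, 0, 0, 0], [0, 0, 0, 0, 0, 0]])

```text
time: 75.97
position: [0.6088, 0.1798, 0.0658]
orientation: [-0.082, 3.14, 0.003]
ft_force: [-1.4, 3.3, 5.3]
finger_gap: 0.0234
grasp_force: 41.6
```

Request:
play_rows(increments=[[0, 0, 0, 0, 0, 0], [0, 0, 0, 0, 0, 0], [0, 0, 0, 0, 0, 0], [0, 0, 0, 0, 0, 0]], claw=1)

```text
time: 76.47
position: [0.6084, 0.1789, 0.0652]
orientation: [0.081, -3.14, 0.0]
ft_force: [0.5, 0.0, 0.5]
finger_gap: 0.0854
grasp_force: 0.0
```

Request:
play_rows(increments=[[0, 0, -0.1, 0, 0, 0], [0, 0, -0.15, 0, 0, 0], [0, 0, -0.15, 0, 0, 0], [0, 0, -0.1, 0, 0, 0], [0, 0, 0, 0, 0, 0]])

```text
time: 77.1
position: [0.6102, 0.1796, 0.2185]
orientation: [-0.081, 3.135, 0.002]
ft_force: [-0.6, -0.6, -0.0]
finger_gap: 0.0849
grasp_force: 0.0
```

```bash
python3 st.py; python3 go.py j -0.075 -0.095 0.2 0
```

```text
jig [-0.0346  0.2548] z 0.2185 Fjig [-0.6 -0.6 -0. ] gap 0.0849 gf 0.0 j6 0.23 t 77.1
target [ 0.5891 -0.172   0.2   ] cur [0.6102 0.1796 0.2185] yaw -177.0 | rz total -0.002 then shift total [ 0.135 -1.166  0.062] rows 6 j6 0.23 F [-0.6 -0.6 -0. ] gap 0.0849 t 77.1
```

Request:
play_rows(increments=[[0.0135, -0.1166, 0.006, 0, 0, -0.002], [0.0135, -0.1166, 0.006, 0, 0, 0], [0.0135, -0.1166, 0.006, 0, 0, 0], [0.0135, -0.1166, 0.006, 0, 0, 0], [0.0135, -0.1166, 0.006, 0, 0, 0], [0.0135, -0.1166, 0.006, 0, 0, 0], [0.0135, -0.1166, 0.006, 0, 0, 0], [0.0135, -0.1166, 0.006, 0, 0, 0], [0.0135, -0.1166, 0.006, 0, 0, 0], [0.0135, -0.1166, 0.006, 0, 0, 0], [0, 0, 0, 0, 0, 0], [0, 0, 0, 0, 0, 0]])

```text
time: 78.6
position: [0.5865, -0.1719, 0.1963]
orientation: [0.086, -3.139, -0.002]
ft_force: [0.2, -0.2, 0.3]
finger_gap: 0.0855
grasp_force: 0.0
```

```bash
python3 go.py j -0.075 -0.095 0.107 0; python3 - <<'E'
from h import *
im=viewer.get_image("top");im2=viewer.get_image("side");b,o,m=blocks(im)
for t in b: print(np.round(t,3), w2j(t[:2]).round(4))
def cr(n,im,P,hx,hy):
    p=w2pix(n,[P])[0].astype(int); return cv2.resize(im[p[1]-hy:p[1]+hy,p[0]-hx:p[0]+hx][:,:,::-1],(400,400*hy//hx),interpolation=cv2.INTER_CUBIC)
P=[*j2w(-.02,.13),.02]
cv2.imwrite("pics/row.png",np.hstack([cr("top",im,P,56,42),cr("side",im2,P,56,42)]))
E
```

```text
target [ 0.5891 -0.172   0.107 ] cur [ 0.5865 -0.1719  0.1963] yaw -176.9 | rz total -0.0 then shift total [-0.009 -0.001  0.298] rows 2 j6 -0.34 F [ 0.2 -0.2  0.3] gap 0.0855 t 78.6
[  0.51    0.484 126.     32.      0.   ] [-0.118   0.5643]
[ 6.41e-01  1.00e-01  3.48e+02  1.28e+02 -9.00e+01] [-0.0083  0.1737]
```

View pics/row.png

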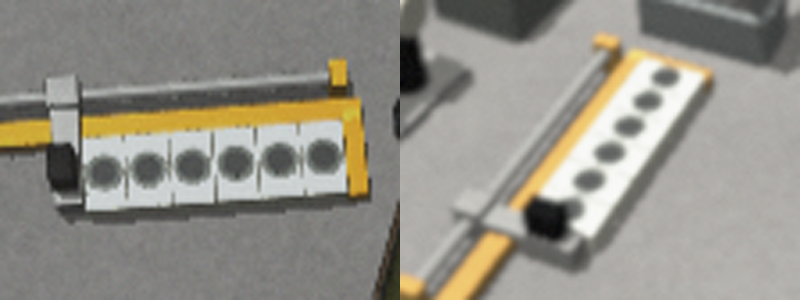

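Six blocks lie in a closed row (crop 105–322, 165), flush to the fence, with the jaw touching. Now lock.

Request:
play_rows(increments=[[-0.009, 0, 0.1, 0, 0, 0], [0, 0, 0.1, 0, 0, 0], [0, 0, 0.097, 0, 0, 0], [0, 0, 0, 0, 0, 0], [0, 0, 0, 0, 0, 0]])

```text
time: 79.32
position: [0.5904, -0.1718, 0.1093]
orientation: [-0.087, 3.139, -0.0]
ft_force: [-0.2, -0.0, -0.3]
finger_gap: 0.0853
grasp_force: 0.0
```

Request:
play_rows(increments=[[0, 0, 0, 0, 0, 0], [0, 0, 0, 0, 0, 0], [0, 0, 0, 0, 0, 0], [0, 0, 0, 0, 0, 0], [0, 0, 0, 0, 0, 0], [0, 0, 0, 0, 0, 0]], claw=0, squeeze=50)

```text
time: 80.08
position: [0.5901, -0.1721, 0.1087]
orientation: [-0.086, 3.14, 0.0]
ft_force: [-0.3, 1.9, 5.8]
finger_gap: 0.0233
grasp_force: 52.0
```

Request:
play_rows(increments=[[0, 0, -0.036, 0, 0, 0], [0, 0, -0.036, 0, 0, 0], [0, 0, -0.036, 0, 0, 0], [0, 0, 0, 0, 0, 0], [0, 0, 0, 0, 0, 0]])

```text
time: 80.7
position: [0.5902, -0.1722, 0.1408]
orientation: [-0.086, 3.139, 0.0]
ft_force: [0.9, 1.5, -1.8]
finger_gap: 0.0234
grasp_force: 51.2
```

Request:
play_rows(increments=[[-0.03, 0, 0, 0, 0, 0], [-0.04, 0, 0, 0, 0, 0], [-0.04, 0, 0, 0, 0, 0], [-0.04, 0, 0, 0, 0, 0], [-0.04, 0, 0, 0, 0, 0], [-0.04, 0, 0, 0, 0, 0], [-0.037, 0, 0, 0, 0, 0], [0, 0, 0, 0, 0, 0], [0, 0, 0, 0, 0, 0]])

```text
time: 81.82
position: [0.6699, -0.1677, 0.1406]
orientation: [-0.086, 3.14, 0.001]
ft_force: [-1.2, 1.6, -1.5]
finger_gap: 0.0236
grasp_force: 51.0
```

```bash
python3 st.py
```

```text
jig [ 0.0059 -0.0952] z 0.1406 Fjig [-1.1  1.6 -1.5] gap 0.0236 gf 51.0 j6 -0.3 t 81.8
```

Request:
play_rows(increments=[[0, 0, 0.036, 0, 0, 0], [0, 0, 0.036, 0, 0, 0], [0, 0, 0.034, 0, 0, 0], [0, 0, 0.005, 0, 0, 0], [0, 0, 0, 0, 0, 0], [0, 0, 0, 0, 0, 0]])

```text
time: 82.58
position: [0.67, -0.1678, 0.1087]
orientation: [-0.086, 3.139, 0.0]
ft_force: [-5.4, 2.8, 9.8]
finger_gap: 0.0234
grasp_force: 52.8
```

```bash
python3 st.py
```

```text
jig [ 0.006  -0.0952] z 0.1087 Fjig [-5.2  3.1  9.8] gap 0.0234 gf 52.8 j6 -0.3 t 82.6
```

Request:
play_rows(increments=[[0, 0, 0, 0, 0, 0], [0, 0, 0, 0, 0, 0], [0, 0, 0, 0, 0, 0], [0, 0, 0, 0, 0, 0]], claw=1)

```text
time: 83.08
position: [0.6698, -0.168, 0.1071]
orientation: [0.086, -3.14, 0.0]
ft_force: [0.7, 0.2, 0.6]
finger_gap: 0.0855
grasp_force: 0.0
```

Request:
play_rows(increments=[[0, 0, -0.1, 0, 0, 0], [0, 0, -0.15, 0, 0, 0], [0, 0, -0.15, 0, 0, 0], [0.05, -0.1, 0, 0, 0, 0], [0.05, -0.15, 0, 0, 0, 0], [0.05, -0.15, 0, 0, 0, 0], [0.05, -0.15, 0, 0, 0, 0], [0.05, -0.15, 0, 0, 0, 0], [0.05, -0.15, 0, 0, 0, 0], [0, 0, 0, 0, 0, 0], [0, 0, 0, 0, 0, 0]])

```text
time: 84.45
position: [0.5937, -0.4272, 0.227]
orientation: [0.085, -3.14, -0.001]
ft_force: [0.6, 0.5, -0.3]
finger_gap: 0.0854
grasp_force: 0.0
```

```bash
python3 st.py; python3 - <<'E'
from h import *
im=viewer.get_image("top");im2=viewer.get_image("side")
a=im[90:290,140:460]; b=im2[110:350,150:400]
f=lambda x:cv2.resize(x[:,:,::-1],(400,int(400*x.shape[0]/x.shape[1])),interpolation=cv2.INTER_CUBIC)
a,b=f(a),f(b); h=max(len(a),len(b)); c=np.zeros((h,800,3),np.uint8); c[:len(a),:400]=a; c[:len(b),400:]=b
cv2.imwrite("pics/fin.png",c)
E
```

```text
jig [-0.0844 -0.3501] z 0.227 Fjig [ 0.6  0.5 -0.3] gap 0.0854 gf 0.0 j6 -0.68 t 84.5
```

View pics/fin.png

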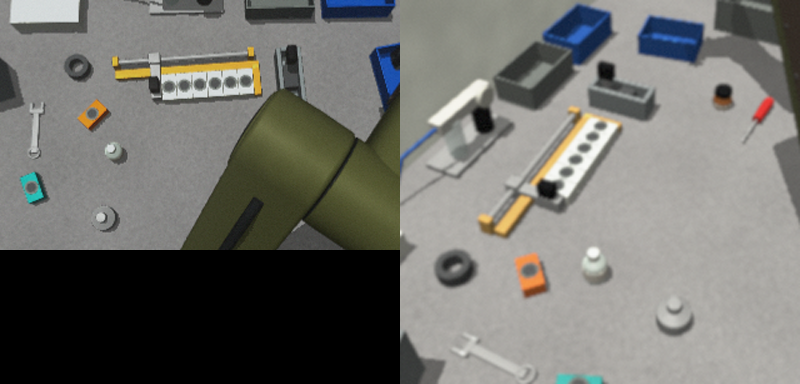

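The row is closed, the jaw touches the last block, the lever is down in the far notch, and the bystanders look untouched.

```bash
python3 -c "
from workcell import workorder
print(workorder.close_job())"
```

```text
the job is handed in; nothing more can be done
None
```

The job is handed in: all six white blocks are in one closed row, recess up and flush to the fence, with the jaw against the last block and the lever down in the far notch. It took about 84 s; the hand-in gave no verdict back.

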